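Load a curing fixture with freshly glued gauge bezels

ROBOT

A 6-joint arm with a two-finger parallel gripper is mounted at the origin on the work surface. World frame = base frame: x ahead of the robot, y to its left, z up, the work surface at z = 0. Lengths are in m, angles in rad, forces in N, time in s.
With the tool pointing down it reaches from about 0.3 to 0.95 m from the base axis. Payload 3.1 kg.
Tool frame: the origin (TCP) lies where the fingers leave the gripper's body, on its centre line; the fingertips stand 73 mm ahead of it and the grasp point (between the pads) lies 54 mm ahead of it; z points along the fingers, y is the line along which they close (so a half turn about z gives the same grasp; the last joint's range is limited). The gripper opens to 85 mm and grips with 20 to 120 N. Pads are 22 mm wide; open, the fingers measure 114 mm over their backs; the gripper's body (76 mm by 85 mm) begins 54 mm behind the grasp point. The pads swing forward as they close: fully open they stand 13 mm farther back than shut.
Start: joints at [1.239, 0.308, 1.634, -0, 1.2, -0.07], TCP at [0.162, 0.604, 0.304] pointing down, gripper open.
Joint ranges: [-3.06, 3.06], [-0.79, 1.96], [0.05, 2.63], [-1.19, 4.34], [0.05, 2.64], [-2.94, 2.94]. Speed limits (rad/s): [2.79, 2.79, 3.14, 3.14, 3.14, 3.14].

INTERFACE

Orientations are given as a 3x3 rotation matrix whose columns are the frame's x, y, z axes.
In Python, from rig import r, eyes, finish_job gives the robot as it stands.
- The arm moves only by the tool send_rows, never from a script. Its argument "series" is a list of rows, each an object of numbers: "x", "y", "z": the shift along the world's x, y, z in mm; "ax", "ay", "az": the turn, a rotation vector about the world's x, y, z in rad; "grip": the opening, from -1 (shut) to 1 (fully open). A call has 1 to 20 rows; each row is the pose to reach, as a shift and turn from the pose commanded when the call began; what a row does not reach only later rows make up. A row lasts 1/12 s, in which the tool goes at most 41.7 mm and 7.16 degrees, less where a joint would pass 70% of its speed; a pose out of reach is approached as far as the arm can. A call with a gripper value outside its range is refused whole. The fingers move at their own pace and stop on an object; "force" is the grip in N (left out, the last holds). Time passes only in rows, so rows that repeat a pose let the fingers close. It gives the time, the measured TCP pose, the force, the opening and the grip force at its end, in the units of the state.
- r.observe(): the state, without advancing time (a new reading comes with each control period).
- eyes.grab_frame(name): name is "side" or "top" or "wrist"; returns a dict with "image" (400x640x3 uint8, blue, green, red), "z_map" (400x640 float32, m along the optical axis (not along the pixel's ray), 0 where there is no reading), "fx", "fy", "cx", "cy" (pixels), "dist" ([k1, k2, p1, p2, k3] as OpenCV has them; the pictures are not rectified), "cam_to_world" (4x4, takes a point from camera to world coordinates); the wrist camera has in their place "T_tool_cam" (4x4, takes a point from camera to tool coordinates, whose origin is the TCP and whose axes are the flange's). Camera axes: x right, y up, looking along -z (the intrinsics and any distortion apply to the point x, -y, -z); pixel columns grow to the right and rows downward; lengths in m; the calibration is good to about 2 mm. A picture is of the moment at which its call begins: read the wrist's pose just before it.
- finish_job(): hands the job in; it is judged then, once.
The state is a dict: "t": time; "qpos": joint angles; "qd": joint speeds; "tau": joint torques, N m; "tcp_pos": TCP position; "ee_rot": TCP orientation; "force": force on the tool from outside, world axes, zero at the start; "torque": the same for the moment, N m; "grip_width": finger opening in m; "finger_force": force on a finger pad.
Only numpy, scipy, OpenCV 4.12 (cv2) and the standard library are available. Lean on these libraries where they do the work, as an engineer would, in place of code of your own. Each camera call takes 0.05 s, during which the arm holds its last target. There are 200 camera calls.

TASK

Load the empty curing fixture: unlock its keeper bar by tilting the bar's oblong eye out from under the stud's hammer head, lay it aside, and with the forked lifter carry every bezel on the gluing stand, level, to a post of its own on the fixture; the lenses have just been glued, so do not touch the bezels with the gripper or tip them. Then lay the lifter flat on the mat and lock the keeper bar again: tilt its eye past the stud's head and lower the other end into the saddle, so that it lies level across the bezels, held under the head. Leave the two housings, the solder spool and the screw tray where they are.

Things in the scene. Friction and masses are not known exactly. Their poses are not given: they have to be found in the camera images.
- bezel0_mid (a point): Gauge bezel: black ring, 60 mm outside, 40 mm inside diameter, 16 mm high, a grey 5 mm lens closing its top, open below. It sits over a post, lens on the post's top, skirt hanging 11 mm down round the post with 7 mm play all round. 25 to 50 g. The point is its centre, half-way up; z up. Starts on the gluing stand; may be absent. Glue wet: no fingers.
- bezel1_mid (a point): Gauge bezel: black ring, 60 mm outside, 40 mm inside diameter, 16 mm high, a grey 5 mm lens closing its top, open below. It sits over a post, lens on the post's top, skirt hanging 11 mm down round the post with 7 mm play all round. 25 to 50 g. The point is its centre, half-way up; z up. Starts on the gluing stand; may be absent. Glue wet: no fingers.
- bezel2_mid (a point): Gauge bezel: black ring, 60 mm outside, 40 mm inside diameter, 16 mm high, a grey 5 mm lens closing its top, open below. It sits over a post, lens on the post's top, skirt hanging 11 mm down round the post with 7 mm play all round. 25 to 50 g. The point is its centre, half-way up; z up. Starts on the gluing stand; may be absent. Glue wet: no fingers.
- stand: Gluing stand, fixed: white base bar 66 x 210 x 10 mm with three white posts 26 mm in diameter (36 mm in their lowest 4 mm) along its y axis, at y = -70, 0 and +70 mm; no stud. Post tops are 60 mm above its underside, 63 mm above the bench. Origin: centre of its underside; x points away from the robot, square to the row; the fork comes in from the robot's side.
- nest0 (a point): Top centre of post 0 of three on the curing fixture, 63 mm above the bench; posts as on the gluing stand, 70 mm apart along the fixture's y axis, on a fixed aluminium base 66 x 304 x 10 mm. x points away from the robot, square to the row. The fork comes in square to the row. nest0 is nearest the stud, nest2 nearest the saddle.
- nest1 (a point): Top centre of post 1 of three on the curing fixture, 63 mm above the bench; posts as on the gluing stand, 70 mm apart along the fixture's y axis, on a fixed aluminium base 66 x 304 x 10 mm. x points away from the robot, square to the row. The fork comes in square to the row. nest0 is nearest the stud, nest2 nearest the saddle.
- nest2 (a point): Top centre of post 2 of three on the curing fixture, 63 mm above the bench; posts as on the gluing stand, 70 mm apart along the fixture's y axis, on a fixed aluminium base 66 x 304 x 10 mm. x points away from the robot, square to the row. The fork comes in square to the row. nest0 is nearest the stud, nest2 nearest the saddle.
- stud (a point): Hammer-head stud at the fixture's +y end, 68 mm from nest0. Point: on its axis, at the height of the shoulder the bar rests on, 8 mm above the post tops; axes as the nests', +y away from the posts. Round neck, 12 mm. Head 48 mm along y (24 either side), 14 wide, 7 thick, underside 10 mm above the point. Shoulder 8 to 28 mm from the axis on the posts' side only; elsewhere the block is 16 mm lower.
- saddle (a point): Middle of the saddle's floor at the fixture's -y end, 48 mm beyond nest2 and 256 mm from the stud along the row, level with the stud point (8 mm above the post tops): a rest 14 mm long between two cheeks 54 mm apart and 12 mm high, where the bar's tail lies.
- bar_grip (a point): Keeper bar: flat aluminium bar 308 x 44 x 5 mm with an upright black grip in its middle (50 mm along the bar, 14 mm thick, top 47 mm above the bar's underside); 0.14 to 0.28 kg, balanced within 8 mm of the grip. The point is in the grip, 30 mm above the bar's underside. x runs along the bar towards the eye, y across, z up. Starts locked on the fixture.
- bar_eye (a point): Centre of the bar's eye at its underside, 124 mm from the grip along x. The eye is 40 mm long (along x), 24 wide, with 10 mm of metal beyond it: 8 mm too short for the head when level. Dipped about 35 degrees, its far end goes under the head's outer half, up to the neck; the rest then drops past the inner half. Home: underside at the stud point's height; it may lie anywhere along the neck.
- bar_tail (a point): Point on the bar's underside 132 mm from the grip, towards the end without the eye; when home it lies in the saddle, and the bar clears the tops of seated bezels by 3 mm. The mat between stand and fixture is free apart from the lifter, with room to lay the bar beside it pointing away from the robot.
- lifter_grip (a point): Forked lifter: black handle 80 mm long, 24 mm wide, 36 mm high with a flat 5 mm steel fork in front, flush with the handle's underside; 0.15 to 0.31 kg. The point is in the middle of the handle, 22 mm above the underside. x points to the fork, y across, z up. Starts flat on the bench mat, which is 3 mm thick.
- lifter_fork (a point): Where a bezel's centre belongs: on the fork's top face, 115 mm ahead of and 17 mm below lifter_grip. Two tines 9 mm wide along x, 36 mm apart inside, 54 mm over the outside; they reach 32 mm ahead of this point and their gap ends 28 mm behind it. The fork slides in under a bezel with the post in the gap.
- housing0: Finished gauge housing, black box 60 x 76 x 66 mm with a red band; origin under its centre. Leave alone.
- housing1: Second finished gauge housing, same size. Leave alone.
- spool: Green solder spool, 60 mm in diameter, 35 mm high; origin under its centre. Leave alone.
- screw_tray: Flat black screw tray 70 x 95 x 14 mm; origin under its centre. Leave alone.
- lifter: The forked lifter; origin at its underside below the middle of the handle, axes as lifter_grip.
- bar: The keeper bar; origin at its underside below the grip, axes as bar_grip.
- bezel0: Bezel 0; origin at the centre of its underside, z up.
- bezel1: Bezel 1; origin at the centre of its underside, z up.
- bezel2: Bezel 2; origin at the centre of its underside, z up.

How it is judged:
On the way, in this order (a step that is already met when the one before it is completed fails the run):
1. every bezel sits on a post of its own on the curing fixture, clear of the lifter (((horizontal distance between bezel0_mid and nest0 below 0.01 m and z of bezel0_mid in the frame of nest0 between -0.007 and 0.002 m) or (horizontal distance between bezel0_mid and nest1 below 0.01 m and z of bezel0_mid in the frame of nest1 between -0.007 and 0.002 m) or (horizontal distance between bezel0_mid and nest2 below 0.01 m and z of bezel0_mid in the frame of nest2 between -0.007 and 0.002 m)) and angle between each of bezel0_mid, bezel1_mid, bezel2_mid's own z axis and vertical below 0.08 rad and contact force between lifter and bezel0 below 0.05 N and ((horizontal distance between bezel1_mid and nest0 below 0.01 m and z of bezel1_mid in the frame of nest0 between -0.007 and 0.002 m) or (horizontal distance between bezel1_mid and nest1 below 0.01 m and z of bezel1_mid in the frame of nest1 between -0.007 and 0.002 m) or (horizontal distance between bezel1_mid and nest2 below 0.01 m and z of bezel1_mid in the frame of nest2 between -0.007 and 0.002 m)) and contact force between lifter and bezel1 below 0.05 N and ((horizontal distance between bezel2_mid and nest0 below 0.01 m and z of bezel2_mid in the frame of nest0 between -0.007 and 0.002 m) or (horizontal distance between bezel2_mid and nest1 below 0.01 m and z of bezel2_mid in the frame of nest1 between -0.007 and 0.002 m) or (horizontal distance between bezel2_mid and nest2 below 0.01 m and z of bezel2_mid in the frame of nest2 between -0.007 and 0.002 m)) and contact force between lifter and bezel2 below 0.05 N), for 0.2 s.
2. the keeper bar is hooked under the stud's head and lies level in the saddle (y of bar_eye in the frame of stud between -0.016 and 0.016 m and x of bar_eye in the frame of stud between -0.008 and 0.008 m and z of bar_eye in the frame of stud between -0.003 and 0.003 m and z of bar_tail in the frame of saddle between -0.003 and 0.003 m and x of bar_tail in the frame of saddle between -0.008 and 0.008 m and angle between bar_grip's own z axis and vertical below 0.04 rad), for 0.2 s.
At the end, for the whole second after the job is handed in: Each bezel present is fully down on its own fixture post (10 mm, 0.08 rad); the eye is round the stud's neck under its head, the bar down on shoulder and saddle (3 mm, 8 mm sideways, 0.04 rad); the lifter lies flat on the mat (all of step 1 and all of step 2 and height (world z) of lifter_grip below 0.031 m and angle between lifter_grip's own z axis and vertical below 0.08 rad); the robot touches nothing.
It fails at once if a bezel touched by the gripper or arm (contact force between any of the fingers, the arm and bezel0 above 0.3 N or contact force between any of the fingers, the arm and bezel1 above 0.3 N or contact force between any of the fingers, the arm and bezel2 above 0.3 N).
It fails at once if a bezel tipped by more than 0.3 rad (angle between any of bezel0, bezel1, bezel2's own z axis and vertical above 0.3 rad).
It fails at once if a housing, the spool or the screw tray moved from its place (distance of any of housing0, housing1, spool, screw_tray from where it was at the start of the episode above 0.025 m).
Of bezel0, bezel1, bezel2 only 2 to 3 are there at a start; the rules pass over those that are not, and their reading is None.
At some moment in a run one of bar, lifter may be knocked a few centimetres aside while the robot is not near it.
It also fails if it takes over 208 s, if anything falls off the work surface, if the arm or the gripper's body presses on something with over 40 N, if the wrist force passes 120 N, or if a joint passes its speed limit or range.

## Working session

There is one attempt and no reset: what is moved stays moved. The work goes in short steps, Python scripts to look and compute and a tool call to move; the robot and the scene stay as the last step left them, time stands still between calls to the robot, and variables do not carry over. Pictures are saved under pics/ and viewed, at most 14 in all, crops included, and the job is handed in when it is done.

Besides the shell and the picture viewer there is one more tool, called after "Emit:" as a command line: name --argument value ..., lists and objects as JSON in quotes. send_rows: Moves the arm, as the interface text tells. Its arguments: {"type":"object","properties":{"series":{"type":"array","items":{"type":"object","properties":{"x":{"type":"number"},"y":{"type":"number"},"z":{"type":"number"},"ax":{"type":"number"},"ay":{"type":"number"},"az":{"type":"number"},"grip":{"type":"number"}}}},"force":{"type":"number"}},"required":["series"]}

```bash
ls; mkdir -p pics; cat > h.py <<'E'
import numpy as np, cv2
from rig import r, eyes, finish_job
def cam(name):
    s=r.observe(); f=eyes.grab_frame(name)
    if 'T_tool_cam' in f:
        T=np.eye(4); T[:3,:3]=s['ee_rot']; T[:3,3]=s['tcp_pos']; f['T']=T@np.array(f['T_tool_cam'])
    else: f['T']=np.array(f['cam_to_world'])
    f['K']=np.array([[f['fx'],0,f['cx']],[0,f['fy'],f['cy']],[0,0,1]]); f['d']=np.array(f['dist'],float)
    return f
def rays(f,uv):
    p=cv2.undistortPoints(np.array(uv,float).reshape(-1,1,2),f['K'],f['d']).reshape(-1,2)
    return np.c_[p[:,0],-p[:,1],-np.ones(len(p))]
def onplane(f,uv,z):
    d=rays(f,uv)@f['T'][:3,:3].T; o=f['T'][:3,3]
    return o+d*((z-o[2])/d[:,2])[:,None]
def cloud(f):
    v,u=np.mgrid[0:400,0:640]; uv=np.c_[u.ravel(),v.ravel()]
    z=f['z_map'].ravel(); P=rays(f,uv)*z[:,None]
    W=P@f['T'][:3,:3].T+f['T'][:3,3]; W[z<=0]=np.nan
    return W.reshape(400,640,3)
E
python3 - <<'E'
from h import *
for n in ('top','side'):
    f=cam(n); cv2.imwrite(f'pics/{n}0.png',f['image']); np.savez(f'{n}0.npz',**{k:v for k,v in f.items()}); print(n,f['T'].round(3).tolist(),f['fx'],f['d'])
s=r.observe(); print(s)
E
```

```text
pics
top [[-0.025, 0.996, -0.086, 0.53], [-0.999, -0.028, -0.023, -0.013], [-0.025, 0.085, 0.996, 1.343], [0.0, 0.0, 0.0, 1.0]] 392.3790958031416 [-0.00013775  0.          0.          0.          0.        ]
side [[0.981, 0.155, -0.113, 0.516], [-0.192, 0.778, -0.598, -0.671], [-0.005, 0.608, 0.794, 0.994], [0.0, 0.0, 0.0, 1.0]] 411.53963430191357 [-0.09528706  0.          0.          0.          0.        ]
{'t': 0.1, 'qpos': array([ 1.23931627e+00,  3.08944361e-01,  1.63508380e+00, -1.02311298e-05,
        1.19969408e+00, -6.96631877e-02]), 'qd': array([-0.00075608, -0.00031792, -0.00400134, -0.00072386,  0.00104434,
       -0.00049105]), 'tau': array([-1.12009664e-03, -4.16403615e+01, -2.77645791e+01, -2.25100484e-04,
        4.05761079e-03,  1.49801980e-05]), 'tcp_pos': array([0.16158174, 0.60312638, 0.3027336 ]), 'ee_rot': array([[-9.65922218e-01,  2.58831607e-01, -6.84044938e-04],
       [ 2.58832474e-01,  9.65920123e-01, -2.01676375e-03],
       [ 1.38730566e-04, -2.12508996e-03, -9.99997732e-01]]), 'force': array([0.36767542, 0.22027625, 1.56633423]), 'torque': array([0.02210316, 0.00647837, 0.03655762]), 'finger_force': 0.0, 'grip_width': 0.0850898313038113}
```

View pics/top0.png

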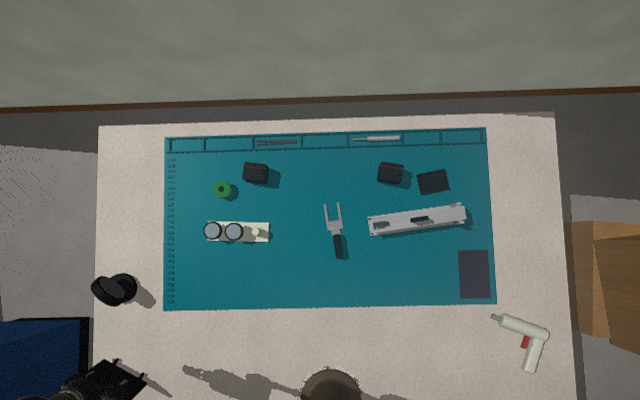

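View pics/side0.png

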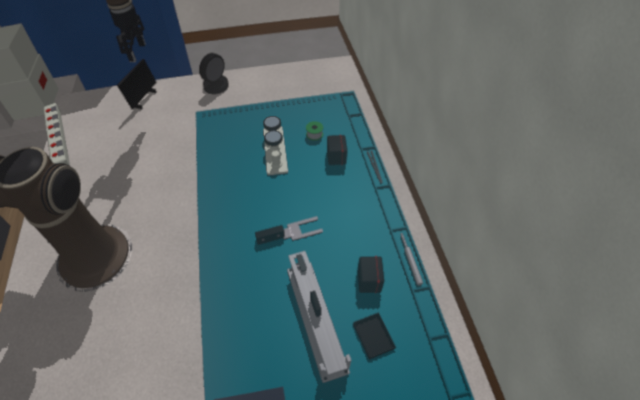

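The top view shows the bezels at pixels (213,230) and (234,231), with the third stand post empty at (258,232). The lifter handle is at (338,245) with its fork pointing up in the image (away from the robot), the bar grip is at (420,219), and the stud end of the fixture is at (378,224). The side view agrees. Next I'll measure from these frames.

```bash
python3 - <<'E'
from h import *
for n in ('top','side'):
    f=dict(np.load(n+'0.npz')); W=cloud(f); im=f['image']; np.set_printoptions(suppress=True,precision=4)
    def rect(m,name):
        p=W[m][:,:2].astype(np.float32)
        if len(p)<5: print(name,'few');return
        c,s,a=cv2.minAreaRect(p); b=cv2.boxPoints((c,s,a)); e=b[1]-b[0]; g=b[2]-b[1]; e=e if np.hypot(*e)>np.hypot(*g) else g
        ang=np.degrees(np.arctan2(e[1],e[0])); print(n,name,len(p),'c',np.round(c,4),'size',np.round(s,4),'axis',round(ang,1),'zmed',np.nanmedian(W[m][:,2]).round(4),'mean',p.mean(0))
    x,y,z=W[...,0],W[...,1],W[...,2]
    fx=(y<-.08)&(y>-.5)&(x>.35)&(x<.62)
    rect(fx&(z>.068)&(z<.09),'bar+')
    rect(fx&(z>.1)&(z<.13),'grip')
    rect(fx&(z>.004)&(z<.03)&(x<.55),'base')
    st=(y>.15)&(y<.45)&(x>.35)&(x<.53)
    rect(st&(z>.055)&(z<.08),'bez'); rect(st&(z>.01)&(z<.02),'stbase')
    li=(y>-.09)&(y<.1)&(x>.3)&(x<.62)
    rect(li&(z>.025)&(z<.06),'handle'); rect(li&(z>.006),'lifter')
    ob=(x>.53)&(x<.75)&(z>.01)
    for nm,a,b in (('spool',.3,.4),('h0',.15,.28),('h1',-.25,-.12),('tray',-.45,-.25)): rect(ob&(y>a)&(y<b),nm)
E
```

```text
top bar+ 1217 c [ 0.5811 -0.2947] size [0.0545 0.3089] axis -85.2 zmed 0.0772 mean [ 0.5819 -0.3004]
top grip 78 c [ 0.5815 -0.2936] size [0.0139 0.0499] axis -82.9 zmed 0.1184 mean [ 0.5813 -0.2927]
top base 4163 c [ 0.45 -0.29] size [0.2    0.4198] axis -90.0 zmed 0.006 mean [ 0.4478 -0.2967]
bez few
top stbase 123 c [0.4408 0.3001] size [0.2996 0.1786] axis 89.5 zmed 0.0118 mean [0.4733 0.2766]
top handle 174 c [ 0.5013 -0.0374] size [0.0798 0.0239] axis 6.5 zmed 0.0397 mean [ 0.5011 -0.0374]
top lifter 1603 c [0.46   0.0049] size [0.1894 0.3196] axis -0.0 zmed 0.0077 mean [ 0.4689 -0.0009]
top spool 804 c [0.6398 0.3497] size [0.099 0.218] axis -0.4 zmed 0.0608 mean [0.6089 0.3503]
top h0 711 c [0.641  0.2139] size [0.1275 0.2186] axis -1.5 zmed 0.0203 mean [0.6254 0.2342]
top h1 1025 c [ 0.6413 -0.185 ] size [0.2172 0.1285] axis 0.3 zmed 0.0709 mean [ 0.6244 -0.2002]
top tray 1419 c [ 0.641  -0.3498] size [0.1993 0.2182] axis -0.1 zmed 0.0751 mean [ 0.6048 -0.3511]
side bar+ 2162 c [ 0.5843 -0.2953] size [0.0544 0.3113] axis -85.4 zmed 0.0761 mean [ 0.5862 -0.3151]
side grip 156
[... 181 characters left out ...]
-0.2941]
bez few
side stbase 17 c [0.5296 0.2424] size [0.0962 0.004 ] axis 87.3 zmed 0.0128 mean [0.5285 0.2245]
side handle 266 c [ 0.5053 -0.0423] size [0.0795 0.0263] axis 7.4 zmed 0.0374 mean [ 0.5054 -0.0439]
side lifter 800 c [0.4611 0.0024] size [0.3171 0.1855] axis 0.3 zmed 0.0088 mean [ 0.4935 -0.0321]
side spool 628 c [0.6352 0.3461] size [0.1003 0.2024] axis -3.0 zmed 0.0405 mean [0.6198 0.3458]
side h0 671 c [0.6402 0.2344] size [0.2194 0.0909] axis 0.1 zmed 0.037 mean [0.6259 0.2262]
side h1 1341 c [ 0.6454 -0.196 ] size [0.2096 0.1242] axis 5.0 zmed 0.0717 mean [ 0.6183 -0.2061]
side tray 2869 c [ 0.649  -0.3501] size [0.2019 0.1998] axis 0.0 zmed 0.0746 mean [ 0.6088 -0.355 ]
```

Emit:
send_rows --series '[{"x":370,"y":-700,"z":20,"az":-1.2},{"x":370,"y":-700,"z":20,"az":-1.2},{"x":370,"y":-700,"z":20,"az":-1.2},{"x":370,"y":-700,"z":20,"az":-1.2},{"x":370,"y":-700,"z":20,"az":-1.2},{"x":370,"y":-700,"z":20,"az":-1.2},{"x":370,"y":-700,"z":20,"az":-1.2},{"x":370,"y":-700,"z":20,"az":-1.2},{"x":370,"y":-700,"z":20,"az":-1.2},{"x":370,"y":-700,"z":20,"az":-1.2},{"x":370,"y":-700,"z":20,"az":-1.2},{"x":370,"y":-700,"z":20,"az":-1.2},{"x":370,"y":-700,"z":20,"az":-1.2},{"x":370,"y":-700,"z":20,"az":-1.2},{"x":370,"y":-700,"z":20,"az":-1.2},{"x":370,"y":-700,"z":20,"az":-1.2},{"x":370,"y":-700,"z":20,"az":-1.2},{"x":370,"y":-700,"z":20,"az":-1.2},{"x":370,"y":-700,"z":20,"az":-1.2},{"x":370,"y":-700,"z":20,"az":-1.2}]'

```text
invalid input at $.series[0]: expected keys x, y, z, ax, ay, az, grip
```

Emit:
send_rows --force 40 --series '[{"x":370,"y":-700,"z":20,"ax":0,"ay":0,"az":-1.2,"grip":1},{"x":370,"y":-700,"z":20,"ax":0,"ay":0,"az":-1.2,"grip":1},{"x":370,"y":-700,"z":20,"ax":0,"ay":0,"az":-1.2,"grip":1},{"x":370,"y":-700,"z":20,"ax":0,"ay":0,"az":-1.2,"grip":1},{"x":370,"y":-700,"z":20,"ax":0,"ay":0,"az":-1.2,"grip":1},{"x":370,"y":-700,"z":20,"ax":0,"ay":0,"az":-1.2,"grip":1},{"x":370,"y":-700,"z":20,"ax":0,"ay":0,"az":-1.2,"grip":1},{"x":370,"y":-700,"z":20,"ax":0,"ay":0,"az":-1.2,"grip":1},{"x":370,"y":-700,"z":20,"ax":0,"ay":0,"az":-1.2,"grip":1},{"x":370,"y":-700,"z":20,"ax":0,"ay":0,"az":-1.2,"grip":1},{"x":370,"y":-700,"z":20,"ax":0,"ay":0,"az":-1.2,"grip":1},{"x":370,"y":-700,"z":20,"ax":0,"ay":0,"az":-1.2,"grip":1},{"x":370,"y":-700,"z":20,"ax":0,"ay":0,"az":-1.2,"grip":1},{"x":370,"y":-700,"z":20,"ax":0,"ay":0,"az":-1.2,"grip":1},{"x":370,"y":-700,"z":20,"ax":0,"ay":0,"az":-1.2,"grip":1},{"x":370,"y":-700,"z":20,"ax":0,"ay":0,"az":-1.2,"grip":1},{"x":370,"y":-700,"z":20,"ax":0,"ay":0,"az":-1.2,"grip":1},{"x":370,"y":-700,"z":20,"ax":0,"ay":0,"az":-1.2,"grip":1},{"x":370,"y":-700,"z":20,"ax":0,"ay":0,"az":-1.2,"grip":1},{"x":370,"y":-700,"z":20,"ax":0,"ay":0,"az":-1.2,"grip":1}]'

```text
t: 1.77
tcp_pos: [0.5346, -0.1025, 0.324]
ee_rot: [[-0.103, 0.995, 0.003], [0.995, 0.103, -0.004], [-0.005, 0.003, -1.0]]
force: [0.6, -0.4, 1.6]
grip_width: 0.0855
finger_force: 0.0
```

```bash
python3 - <<'E'
from h import *
f=cam('wrist'); cv2.imwrite('pics/w1.png',f['image']); np.savez('w1.npz',**f); print(f['T'].round(3), f['T_tool_cam'].round(3))
E
```

```text
[[ 0.995 -0.099 -0.031  0.528]
 [ 0.104  0.954  0.281 -0.032]
 [ 0.002 -0.282  0.959  0.394]
 [ 0.     0.     0.     1.   ]] [[ 0.     0.961  0.278  0.071]
 [ 1.    -0.001  0.001  0.001]
 [ 0.001  0.278 -0.961 -0.071]
 [ 0.     0.     0.     1.   ]]
```

View pics/w1.png

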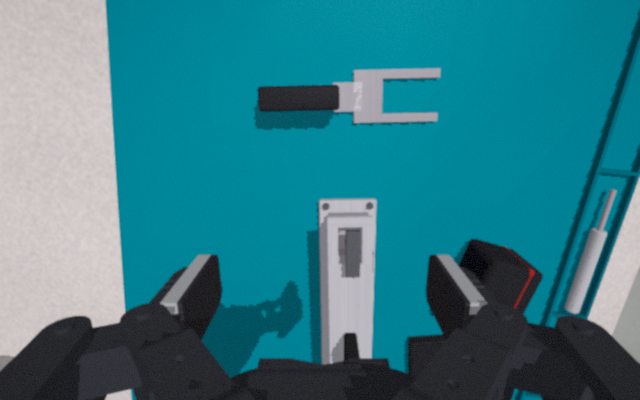

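The wrist view shows the stud head at (351,252) inside the bar's eye, the fixture's end edge at row 198, and the lifter lying free at (350,97).

```bash
cat >> h.py <<'E'
def rect(W,m,name=''):
    p=W[m][:,:2].astype(np.float32)
    if len(p)<8: print(name,'few',len(p)); return
    c,s,a=cv2.minAreaRect(p); b=cv2.boxPoints((c,s,a)); e=b[1]-b[0]; g=b[2]-b[1]; e=e if np.hypot(*e)>np.hypot(*g) else g
    print(name,len(p),'c',np.round(c,4),'size',np.round(s,4),'axis',round(float(np.degrees(np.arctan2(e[1],e[0])))%180,2),'z',np.nanmedian(W[m][:,2]).round(4),'mean',p.mean(0).round(4))
E
python3 - <<'E'
from h import *
f=dict(np.load('w1.npz')); W=cloud(f); g=f['image'].astype(int); x,y,z=W[...,0],W[...,1],W[...,2]
R=(x>.5)&(x<.65)&(y<-.08)&(y>-.3)
for lo in np.arange(.0,.13,.004): print(round(lo,3),(R&(z>=lo)&(z<lo+.004)).sum(),end=' | ')
print()
rect(W,R&(z>.083)&(z<.093)&(y>-.23),'head'); rect(W,R&(z>.070)&(z<.081),'bar'); rect(W,R&(z>.008)&(z<.02),'base'); rect(W,R&(z>.1),'grip')
rect(W,R&(z>.046)&(z<.062),'block')
# bar edges per y slice
m=R&(z>.070)&(z<.081)
for yy in np.arange(-.27,-.14,.01):
    s=m&(abs(y-yy)<.004)
    if s.sum()>5: print(round(yy,3),x[s].min().round(4),x[s].max().round(4))
b=R&(z>.008)&(z<.02)
for yy in np.arange(-.26,-.12,.02):
    s=b&(abs(y-yy)<.005)
    if s.sum()>5: print('base',round(yy,3),x[s].min().round(4),x[s].max().round(4))
E
```

```text
0.0 10728 | 0.004 4234 | 0.008 150 | 0.012 1655 | 0.016 106 | 0.02 55 | 0.024 16 | 0.028 0 | 0.032 0 | 0.036 0 | 0.04 0 | 0.044 0 | 0.048 0 | 0.052 170 | 0.056 73 | 0.06 18 | 0.064 19 | 0.068 104 | 0.072 1092 | 0.076 3496 | 0.08 40 | 0.084 229 | 0.088 552 | 0.092 40 | 0.096 36 | 0.1 40 | 0.104 44 | 0.108 39 | 0.112 47 | 0.116 12 | 0.12 0 | 0.124 0 | 0.128 0 | 
head 700 c [ 0.5721 -0.1758] size [0.0137 0.0487] axis 97.04 z 0.0885 mean [ 0.5717 -0.1743]
bar 4692 c [ 0.5768 -0.2218] size [0.047  0.1618] axis 96.27 z 0.0765 mean [ 0.5755 -0.2186]
base 1911 c [ 0.5777 -0.2235] size [0.0661 0.1608] axis 96.76 z 0.0135 mean [ 0.5659 -0.1939]
grip 29989 c [ 0.5856 -0.1662] size [0.1045 0.2093] axis 112.04 z 0.329 mean [ 0.5624 -0.09  ]
block 250 c [ 0.5705 -0.1724] size [0.0247 0.0244] axis 8.14 z 0.0556 mean [ 0.5663 -0.172 ]
-0.27 0.5602 0.6043
-0.26 0.558 0.6026
-0.25 0.5568 0.6012
-0.24 0.5557 0.5996
-0.23 0.5547 0.5994
-0.22 0.5535 0.5981
-0.21 0.5525 0.5965
-0.2 0.5514 0.5976
-0.19 0.5493 0.5964
-0.18 0.5482 0.5958
-0.17 0.5471 0.5917
-0.16 0.546 0.5904
-0.15 0.5449 0.5889
base -0.26 0.5492 0.6151
base -0.24 0.547 0.613
base -0.22 0.5439 0.6104
base -0.2 0.5417 0.6081
base -0.18 0.5398 0.6055
base -0.16 0.5366 0.6031
base -0.14 0.5607 0.6009
```

Emit:
send_rows --series '[{"x":12,"y":-40,"z":-15,"ax":0,"ay":0,"az":0.02,"grip":1},{"x":24,"y":-80,"z":-30,"ax":0,"ay":0,"az":0.02,"grip":1},{"x":36,"y":-120,"z":-45,"ax":0,"ay":0,"az":0.02,"grip":1},{"x":48,"y":-160,"z":-60,"ax":0,"ay":0,"az":0.02,"grip":1},{"x":49,"y":-193,"z":-74,"ax":0,"ay":0,"az":0.02,"grip":1},{"x":49,"y":-193,"z":-74,"ax":0,"ay":0,"az":0.02,"grip":1},{"x":49,"y":-193,"z":-74,"ax":0,"ay":0,"az":0.02,"grip":1},{"x":49,"y":-193,"z":-74,"ax":0,"ay":0,"az":0.02,"grip":1}]'

```text
t: 2.48
tcp_pos: [0.5802, -0.2879, 0.249]
ee_rot: [[-0.128, 0.992, -0.002], [0.992, 0.128, 0.002], [0.002, -0.002, -1.0]]
force: [-0.4, 0.3, -0.2]
grip_width: 0.0855
finger_force: 0.0
```

```bash
python3 - <<'E'
from h import *
f=cam('wrist'); cv2.imwrite('pics/w2.png',f['image']); np.savez('w2.npz',**f); s=r.observe(); print(s['tcp_pos'],np.degrees(np.arctan2(s['ee_rot'][1,1],s['ee_rot'][0,1])))
u=np.array([-np.sin(np.radians(7)),np.cos(np.radians(7))])
for n in ('w1','w2'):
    f=dict(np.load(n+'.npz')); W=cloud(f); x,y,z=W[...,0],W[...,1],W[...,2]
    g=f['image'].max(2)
    R=(x>.5)&(x<.65)&(y<-.08)&(y>-.4)
    rect(W,R&(z>.110)&(z<.122)&(g<90),'gripTop'); rect(W,R&(z>.083)&(z<.093)&(y>-.23),'head')
    m=R&(z>.072)&(z<.08); a=W[m][:,:2]@u; print('bar u max',np.percentile(a,[99,99.5,100]),'stud u',np.array([.5717,-.1755])@u)
E
```

```text
[ 0.58059474 -0.28750587  0.2498908 ] 7.440479443884399
gripTop 72 c [ 0.581  -0.2699] size [0.012  0.0037] axis 13.12 z 0.1142 mean [ 0.5806 -0.2703]
head 700 c [ 0.5721 -0.1758] size [0.0137 0.0487] axis 97.04 z 0.0885 mean [ 0.5717 -0.1743]
bar u max [-0.21026081 -0.21011876 -0.20970005] stud u -0.2438645532377748
gripTop 1575 c [ 0.5844 -0.2938] size [0.0128 0.0485] axis 97.25 z 0.1182 mean [ 0.5841 -0.2924]
head 1550 c [ 0.5727 -0.1807] size [0.0139 0.038 ] axis 97.35 z 0.0884 mean [ 0.5724 -0.1802]
bar u max [-0.23007364 -0.22871999 -0.22706272] stud u -0.2438645532377748
```

View pics/w2.png

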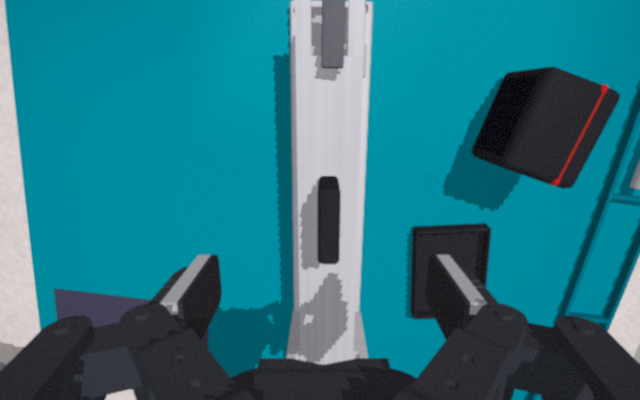

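The grip is at pixel (329,220) and the head at (332,35). The grip measures (0.5844,-0.2938) at 97°, with the eye about 4.5 mm outward of the stud centre. I'll descend and grasp it.

Emit:
send_rows --force 100 --series '[{"x":4,"y":-4,"z":-20,"ax":0,"ay":0,"az":-0.004,"grip":1},{"x":4,"y":-4,"z":-40,"ax":0,"ay":0,"az":-0.004,"grip":1},{"x":4,"y":-4,"z":-60,"ax":0,"ay":0,"az":-0.004,"grip":1},{"x":4,"y":-4,"z":-80,"ax":0,"ay":0,"az":-0.004,"grip":1},{"x":4,"y":-4,"z":-94,"ax":0,"ay":0,"az":-0.004,"grip":1},{"x":4,"y":-4,"z":-94,"ax":0,"ay":0,"az":-0.004,"grip":1},{"x":4,"y":-4,"z":-94,"ax":0,"ay":0,"az":-0.004,"grip":1},{"x":4,"y":-4,"z":-94,"ax":0,"ay":0,"az":-0.004,"grip":1}]'

```text
t: 3.2
tcp_pos: [0.5858, -0.293, 0.1575]
ee_rot: [[-0.126, 0.992, 0.002], [0.992, 0.126, -0.001], [-0.001, 0.002, -1.0]]
force: [-0.2, 1.6, 0.7]
grip_width: 0.0854
finger_force: 0.0
```

```bash
python3 - <<'E'
from h import *
s=r.observe(); print(s['tcp_pos'],s['ee_rot'].round(4).tolist(),s['force'])
E
```

```text
[ 0.58578936 -0.29300975  0.1575182 ] [[-0.1256, 0.9921, 0.0022], [0.9921, 0.1256, -0.0011], [-0.0014, 0.002, -1.0]] [-0.18384112  1.62603912  0.74778337]
```

Emit:
send_rows --force 100 --series '[{"x":0,"y":0,"z":0,"ax":0,"ay":0,"az":0,"grip":-1},{"x":0,"y":0,"z":0,"ax":0,"ay":0,"az":0,"grip":-1},{"x":0,"y":0,"z":0,"ax":0,"ay":0,"az":0,"grip":-1},{"x":0,"y":0,"z":0,"ax":0,"ay":0,"az":0,"grip":-1},{"x":0,"y":0,"z":0,"ax":0,"ay":0,"az":0,"grip":-1},{"x":0,"y":0,"z":0,"ax":0,"ay":0,"az":0,"grip":-1},{"x":0,"y":0,"z":0,"ax":0,"ay":0,"az":0,"grip":-1},{"x":0,"y":0,"z":0,"ax":0,"ay":0,"az":0,"grip":-1},{"x":0,"y":0,"z":0,"ax":0,"ay":0,"az":0,"grip":-1},{"x":0,"y":0,"z":0,"ax":0,"ay":0,"az":0,"grip":-1}]'

```text
t: 4.03
tcp_pos: [0.585, -0.2935, 0.1563]
ee_rot: [[-0.125, 0.992, 0.001], [0.992, 0.125, -0.0], [-0.001, 0.001, -1.0]]
force: [0.1, -0.1, 2.7]
grip_width: 0.0133
finger_force: 98.1
```

```bash
cat > tilt.py <<'E'
import numpy as np
def wp(L,th,H=84.5,G=144.,start=None,yaw=7.1):
    t=np.radians(th); d=np.array([np.cos(t),-np.sin(t)]); n=np.array([np.sin(t),np.cos(t)])
    return np.array(L)-G*d+H*n
def row(P,P0,th,yaw=7.1,dv=0):
    a=np.radians(yaw); ds,dh=P-P0; t=np.radians(th)
    return [round(float(q),3) for q in (-ds*np.sin(a)+dv*np.cos(a),ds*np.cos(a)+dv*np.sin(a),dh)]+[round(float(-t*np.cos(a)),3),round(float(-t*np.sin(a)),3)]
E
python3 - <<'E'
from tilt import *
P0=wp((24.5,0),0)
for L,th in [((24.5,2.5),0),((8.3,2.5),0)]+[((8.3,2.5),q) for q in (6.5,13,19.5,26)]+[((20,2.5),26),((31,2.5),26),((31,40),26)]: print(L,th,row(wp(L,th),P0,th))
E
```

```text
(24.5, 2.5) 0 [0.0, 0.0, 2.5, -0.0, -0.0]
(8.3, 2.5) 0 [2.002, -16.076, 2.5, -0.0, -0.0]
(8.3, 2.5) 6.5 [0.706, -5.665, 18.258, -0.113, -0.014]
(8.3, 2.5) 13 [-0.803, 6.449, 32.727, -0.225, -0.028]
(8.3, 2.5) 19.5 [-2.505, 20.111, 45.721, -0.338, -0.042]
(8.3, 2.5) 26 [-4.377, 35.144, 57.074, -0.45, -0.056]
(20, 2.5) 26 [-5.824, 46.755, 57.074, -0.45, -0.056]
(31, 2.5) 26 [-7.183, 57.67, 57.074, -0.45, -0.056]
(31, 40) 26 [-7.183, 57.67, 94.574, -0.45, -0.056]
```

Emit:
send_rows --force 120 --series '[{"x":1,"y":0,"z":2.5,"ax":0,"ay":0,"az":0,"grip":-1},{"x":2.5,"y":-8,"z":2.5,"ax":0,"ay":0,"az":0,"grip":-1},{"x":3.5,"y":-16,"z":2.5,"ax":0,"ay":0,"az":0,"grip":-1},{"x":3.5,"y":-16,"z":2.5,"ax":0,"ay":0,"az":0,"grip":-1},{"x":3.5,"y":-16,"z":2.5,"ax":0,"ay":0,"az":0,"grip":-1},{"x":2.2,"y":-5.5,"z":18.3,"ax":-0.113,"ay":-0.014,"az":0,"grip":-1},{"x":2.2,"y":-5.5,"z":18.3,"ax":-0.113,"ay":-0.014,"az":0,"grip":-1},{"x":0.7,"y":6.5,"z":32.7,"ax":-0.225,"ay":-0.028,"az":0,"grip":-1},{"x":0.7,"y":6.5,"z":32.7,"ax":-0.225,"ay":-0.028,"az":0,"grip":-1},{"x":0.7,"y":6.5,"z":32.7,"ax":-0.225,"ay":-0.028,"az":0,"grip":-1}]'

```text
t: 4.87
tcp_pos: [0.5857, -0.2856, 0.1888]
ee_rot: [[-0.124, 0.992, 0.028], [0.967, 0.127, -0.221], [-0.223, -0.0, -0.975]]
force: [0.2, 0.3, -1.9]
grip_width: 0.0124
finger_force: 117.7
```

Emit:
send_rows --force 120 --series '[{"x":-1.7,"y":13.7,"z":13,"ax":-0.113,"ay":-0.014,"az":0,"grip":-1},{"x":-1.7,"y":13.7,"z":13,"ax":-0.113,"ay":-0.014,"az":0,"grip":-1},{"x":-3.6,"y":28.7,"z":24.3,"ax":-0.225,"ay":-0.028,"az":0,"grip":-1},{"x":-3.6,"y":28.7,"z":24.3,"ax":-0.225,"ay":-0.028,"az":0,"grip":-1},{"x":-3.6,"y":28.7,"z":24.3,"ax":-0.225,"ay":-0.028,"az":0,"grip":-1},{"x":-4.3,"y":34.5,"z":24.3,"ax":-0.225,"ay":-0.028,"az":0,"grip":-1},{"x":-5,"y":40.3,"z":24.3,"ax":-0.225,"ay":-0.028,"az":0,"grip":-1},{"x":-5.7,"y":46,"z":24.3,"ax":-0.225,"ay":-0.028,"az":0,"grip":-1},{"x":-6.4,"y":51.2,"z":24.3,"ax":-0.225,"ay":-0.028,"az":0,"grip":-1},{"x":-6.4,"y":51.2,"z":24.3,"ax":-0.225,"ay":-0.028,"az":0,"grip":-1}]'

```text
t: 5.7
tcp_pos: [0.5788, -0.2349, 0.2125]
ee_rot: [[-0.113, 0.992, 0.053], [0.892, 0.125, -0.434], [-0.437, -0.001, -0.899]]
force: [0.4, -0.5, -2.1]
grip_width: 0.0122
finger_force: 117.8
```

```bash
python3 - <<'E'
from h import *
f=cam('side'); cv2.imwrite('pics/s2.png',cv2.resize(f['image'][200:390,200:440],(720,570)))
E
```

```text
(no output)
```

View pics/s2.png

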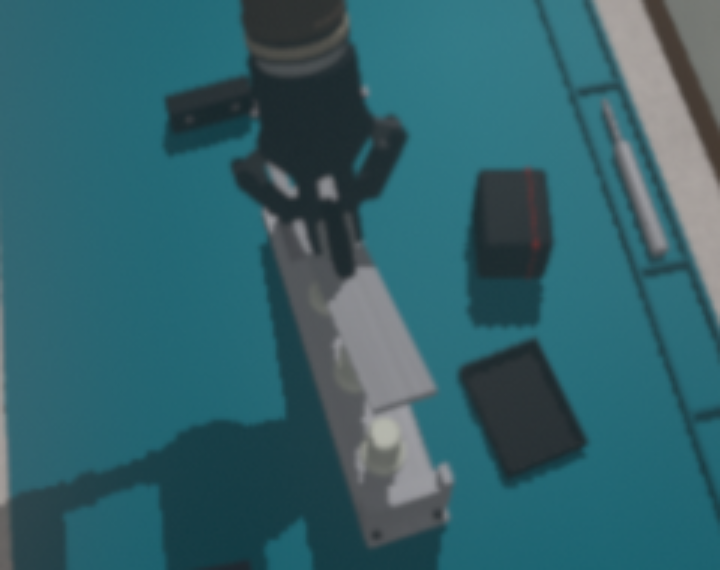

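The bar is hooked out: tilted, with no contact force, and the bare fixture posts are visible. Now I'll lift it, level it and carry it over.

Emit:
send_rows --force 120 --series '[{"x":0,"y":0,"z":30,"ax":0,"ay":0,"az":0,"grip":-1},{"x":0,"y":0,"z":65,"ax":0,"ay":0,"az":0,"grip":-1},{"x":0,"y":0,"z":100,"ax":0,"ay":0,"az":0,"grip":-1},{"x":0,"y":20,"z":120,"ax":0.113,"ay":0.014,"az":0,"grip":-1},{"x":-5,"y":50,"z":120,"ax":0.225,"ay":0.028,"az":0,"grip":-1},{"x":-10,"y":85,"z":120,"ax":0.338,"ay":0.042,"az":0,"grip":-1},{"x":-20,"y":120,"z":120,"ax":0.45,"ay":0.056,"az":0,"grip":-1},{"x":-30,"y":155,"z":120,"ax":0.45,"ay":0.056,"az":0,"grip":-1},{"x":-40,"y":190,"z":120,"ax":0.45,"ay":0.056,"az":0,"grip":-1},{"x":-50,"y":225,"z":120,"ax":0.45,"ay":0.056,"az":0,"grip":-1},{"x":-60,"y":260,"z":120,"ax":0.45,"ay":0.056,"az":0,"grip":-1},{"x":-70,"y":295,"z":120,"ax":0.45,"ay":0.056,"az":0,"grip":-1},{"x":-78,"y":321,"z":120,"ax":0.45,"ay":0.056,"az":0,"grip":-1},{"x":-78,"y":321,"z":120,"ax":0.45,"ay":0.056,"az":0,"grip":-1}]'

```text
t: 6.92
tcp_pos: [0.4994, 0.0893, 0.333]
ee_rot: [[-0.129, 0.992, -0.001], [0.992, 0.129, 0.002], [0.003, -0.001, -1.0]]
force: [-0.3, 0.0, -2.4]
grip_width: 0.0124
finger_force: 117.6
```

```bash
python3 - <<'E'
from h import *
f=cam('top'); np.savez('t2.npz',**f); W=cloud(f); x,y,z=W[...,0],W[...,1],W[...,2]
R=(x>.42)&(x<.62)&(y<-.06)&(y>-.5)
rect(W,R&(z>.083)&(z<.095),'head');rect(W,R&(z>.06)&(z<.068)&(y<-.23)&(y>-.41),'posts')
R=(x>.42)&(x<.62)&(y>.15)&(y<.45)
rect(W,R&(z>.009)&(z<.018),'stand'); 
m=(R&(z>.059)&(z<.073)).astype(np.uint8); n,l,st,c=cv2.connectedComponentsWithStats(m)
for i in range(1,n):
    if st[i,4]>15: rect(W,l==i,'bez %s'%c[i].round(1))
m=((x>.5)&(x<.65)&(y<-.2)&(y>-.43)&(z>.058)&(z<.068)).astype(np.uint8); n,l,st,c=cv2.connectedComponentsWithStats(m)
for i in range(1,n):
    if st[i,4]>10: rect(W,l==i,'post %s'%c[i].round(1))
print(r.observe()['qpos'])
E
```

```text
head 75 c [ 0.5707 -0.2957] size [0.0153 0.289 ] axis 91.14 z 0.0886 mean [ 0.5685 -0.2023]
posts 129 c [ 0.5847 -0.3117] size [0.0238 0.1616] axis 96.63 z 0.0638 mean [ 0.5848 -0.3142]
stand 554 c [0.5229 0.3037] size [0.2914 0.194 ] axis 89.96 z 0.0132 mean [0.5535 0.2909]
bez [212.  230.5] 254 c [0.5636 0.3715] size [0.0591 0.0556] axis 88.49 z 0.0689 mean [0.5634 0.371 ]
bez [233.3 231.6] 254 c [0.5585 0.3022] size [0.061  0.0554] axis 88.58 z 0.0688 mean [0.558  0.3009]
bez [255.1 231.7] 48 c [0.5567 0.2305] size [0.0208 0.0229] axis 178.7 z 0.0639 mean [0.5561 0.2303]
post [455.9 215.6] 18 c [ 0.59  -0.424] size [0.0457 0.0034] axis 4.37 z 0.062 mean [ 0.5914 -0.4237]
post [442.8 215.5] 50 c [ 0.5928 -0.3808] size [0.022  0.0232] axis 179.56 z 0.0636 mean [ 0.5926 -0.381 ]
post [421.5 218.5] 48 c [ 0.5848 -0.3118] size [0.0228 0.0229] axis 179.3 z 0.0634 mean [ 0.5848 -0.312 ]
post [400.  221.7] 48 c [ 0.5769 -0.2426] size [0.0255 0.0229] axis 88.42 z 0.0636 mean [ 0.5762 -0.2423]
[ 8.71592056e-02  5.23514509e-02  1.87453850e+00 -2.83012312e-04
  1.21438369e+00 -4.23988630e-02]
```

Emit:
send_rows --force 120 --series '[{"x":0,"y":0,"z":0,"ax":0,"ay":0,"az":0.12,"grip":-1},{"x":0,"y":0,"z":0,"ax":0,"ay":0,"az":0.24,"grip":-1},{"x":0,"y":0,"z":0,"ax":0,"ay":0,"az":0.36,"grip":-1},{"x":0,"y":0,"z":0,"ax":0,"ay":0,"az":0.48,"grip":-1},{"x":0,"y":0,"z":-20,"ax":0,"ay":0,"az":0.6,"grip":-1},{"x":0,"y":0,"z":-40,"ax":0,"ay":0,"az":0.72,"grip":-1},{"x":0,"y":0,"z":-60,"ax":0,"ay":0,"az":0.84,"grip":-1},{"x":0,"y":0,"z":-80,"ax":0,"ay":0,"az":0.96,"grip":-1},{"x":0,"y":0,"z":-100,"ax":0,"ay":0,"az":1.08,"grip":-1},{"x":0,"y":0,"z":-120,"ax":0,"ay":0,"az":1.2,"grip":-1},{"x":0,"y":0,"z":-140,"ax":0,"ay":0,"az":1.32,"grip":-1},{"x":0,"y":0,"z":-160,"ax":0,"ay":0,"az":1.44,"grip":-1},{"x":0,"y":0,"z":-180,"ax":0,"ay":0,"az":1.44,"grip":-1},{"x":0,"y":0,"z":-200,"ax":0,"ay":0,"az":1.44,"grip":-1},{"x":0,"y":0,"z":-220,"ax":0,"ay":0,"az":1.44,"grip":-1},{"x":0,"y":0,"z":-234,"ax":0,"ay":0,"az":1.44,"grip":-1},{"x":0,"y":0,"z":-240,"ax":0,"ay":0,"az":1.44,"grip":-1},{"x":0,"y":0,"z":-243,"ax":0,"ay":0,"az":1.44,"grip":-1},{"x":0,"y":0,"z":-243,"ax":0,"ay":0,"az":1.44,"grip":-1},{"x":0,"y":0,"z":-243,"ax":0,"ay":0,"az":1.44,"grip":-1}]'

```text
t: 8.63
tcp_pos: [0.5021, 0.085, 0.0906]
ee_rot: [[-1.0, 0.006, 0.002], [0.006, 1.0, -0.0], [-0.002, -0.0, -1.0]]
force: [0.1, -0.2, -1.9]
grip_width: 0.0121
finger_force: 117.6
```

Emit:
send_rows --force 40 --series '[{"x":0,"y":0,"z":-2,"ax":0,"ay":0,"az":0,"grip":-1},{"x":0,"y":0,"z":-2,"ax":0,"ay":0,"az":0,"grip":-1},{"x":0,"y":0,"z":-2,"ax":0,"ay":0,"az":0,"grip":1},{"x":0,"y":0,"z":-2,"ax":0,"ay":0,"az":0,"grip":1},{"x":0,"y":0,"z":-2,"ax":0,"ay":0,"az":0,"grip":1},{"x":0,"y":0,"z":-2,"ax":0,"ay":0,"az":0,"grip":1},{"x":0,"y":0,"z":-2,"ax":0,"ay":0,"az":0,"grip":1},{"x":0,"y":0,"z":30,"ax":0,"ay":0,"az":0,"grip":1},{"x":0,"y":0,"z":65,"ax":0,"ay":0,"az":0,"grip":1},{"x":0,"y":0,"z":100,"ax":0,"ay":0,"az":0,"grip":1},{"x":0,"y":-30,"z":130,"ax":0,"ay":0,"az":0.06,"grip":1},{"x":0,"y":-65,"z":150,"ax":0,"ay":0,"az":0.12,"grip":1},{"x":0,"y":-100,"z":160,"ax":0,"ay":0,"az":0.12,"grip":1},{"x":0,"y":-123,"z":160,"ax":0,"ay":0,"az":0.12,"grip":1},{"x":0,"y":-123,"z":160,"ax":0,"ay":0,"az":0.12,"grip":1},{"x":0,"y":-123,"z":160,"ax":0,"ay":0,"az":0.12,"grip":1}]'

```text
t: 9.97
tcp_pos: [0.501, -0.0385, 0.2501]
ee_rot: [[-0.994, -0.111, 0.0], [-0.111, 0.994, 0.0], [-0.0, 0.0, -1.0]]
force: [-1.1, 0.7, 0.5]
grip_width: 0.0855
finger_force: 0.0
```

```bash
python3 - <<'E'
from h import *
f=cam('wrist'); cv2.imwrite('pics/w3.png',f['image']); np.savez('w3.npz',**f); W=cloud(f); x,y,z=W[...,0],W[...,1],W[...,2]
s=r.observe();print(s['tcp_pos'],s['grip_width'])
g=f['image'].astype(int)
R=(x>.38)&(x<.7)&(y>-.12)&(y<.05)
rect(W,R&(z>.03)&(z<.045),'handle'); rect(W,R&(z>.006)&(z<.012)&(g[...,2]>90),'fork')
R=(y>.03)&(x>.3)&(y<.16)
rect(W,R&(z>.045)&(z<.058),'bargrip'); rect(W,R&(z>.006)&(z<.013)&(g[...,2]>110),'bar')
E
```

```text
[ 0.50071795 -0.03756087  0.24963461] 0.08531561116533823
handle 2653 c [ 0.5046 -0.0375] size [0.0804 0.0239] axis 6.92 z 0.0393 mean [ 0.5018 -0.0376]
fork 2766 c [ 0.5954 -0.0262] size [0.113  0.0539] axis 7.59 z 0.0084 mean [ 0.589  -0.0267]
bargrip 1075 c [0.5036 0.0845] size [0.0141 0.0503] axis 179.65 z 0.0501 mean [0.5023 0.0836]
bar 10754 c [0.5034 0.0849] size [0.046  0.3087] axis 179.39 z 0.0084 mean [0.4723 0.0824]
```

View pics/w3.png

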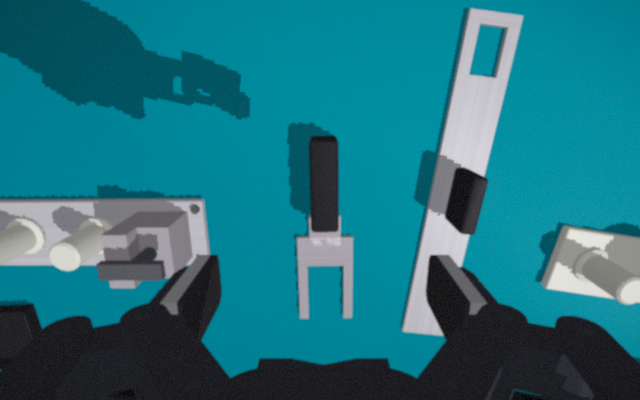

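The lifter handle is at (323,183) in the picture and the bar lies flat at (465,170), clear of it. Now I'll grasp the lifter.

Emit:
send_rows --force 120 --series '[{"x":2,"y":0.7,"z":-35,"ax":0,"ay":0,"az":0.008,"grip":1},{"x":2,"y":0.7,"z":-70,"ax":0,"ay":0,"az":0.008,"grip":1},{"x":2,"y":0.7,"z":-105,"ax":0,"ay":0,"az":0.008,"grip":1},{"x":2,"y":0.7,"z":-135,"ax":0,"ay":0,"az":0.008,"grip":1},{"x":2,"y":0.7,"z":-160,"ax":0,"ay":0,"az":0.008,"grip":1},{"x":2,"y":0.7,"z":-169,"ax":0,"ay":0,"az":0.008,"grip":1},{"x":2,"y":0.7,"z":-169,"ax":0,"ay":0,"az":0.008,"grip":1},{"x":2,"y":0.7,"z":-169,"ax":0,"ay":0,"az":0.008,"grip":-1},{"x":2,"y":0.7,"z":-169,"ax":0,"ay":0,"az":0.008,"grip":-1},{"x":2,"y":0.7,"z":-169,"ax":0,"ay":0,"az":0.008,"grip":-1},{"x":2,"y":0.7,"z":-169,"ax":0,"ay":0,"az":0.008,"grip":-1},{"x":2,"y":0.7,"z":-169,"ax":0,"ay":0,"az":0.008,"grip":-1},{"x":2,"y":0.7,"z":-169,"ax":0,"ay":0,"az":0.008,"grip":-1},{"x":2,"y":0.7,"z":-169,"ax":0,"ay":0,"az":0.008,"grip":-1},{"x":2,"y":0.7,"z":-169,"ax":0,"ay":0,"az":0.008,"grip":-1}]'

```text
t: 11.27
tcp_pos: [0.5043, -0.0371, 0.0825]
ee_rot: [[-0.993, -0.122, 0.003], [-0.122, 0.993, -0.0], [-0.003, -0.001, -1.0]]
force: [-1.0, 0.3, 5.2]
grip_width: 0.0225
finger_force: 118.1
```

Emit:
send_rows --force 120 --series '[{"x":0,"y":0,"z":15,"ax":0,"ay":0,"az":0,"grip":-1},{"x":0,"y":0,"z":40,"ax":0,"ay":0,"az":0,"grip":-1},{"x":0,"y":0,"z":75,"ax":0,"ay":0,"az":0,"grip":-1},{"x":-15,"y":20,"z":100,"ax":0,"ay":0,"az":-0.02,"grip":-1},{"x":-30,"y":55,"z":110,"ax":0,"ay":0,"az":-0.04,"grip":-1},{"x":-45,"y":90,"z":110,"ax":0,"ay":0,"az":-0.07,"grip":-1},{"x":-60,"y":125,"z":110,"ax":0,"ay":0,"az":-0.07,"grip":-1},{"x":-75,"y":160,"z":110,"ax":0,"ay":0,"az":-0.07,"grip":-1},{"x":-90,"y":195,"z":110,"ax":0,"ay":0,"az":-0.07,"grip":-1},{"x":-105,"y":230,"z":110,"ax":0,"ay":0,"az":-0.07,"grip":-1},{"x":-120,"y":265,"z":100,"ax":0,"ay":0,"az":-0.07,"grip":-1},{"x":-135,"y":300,"z":75,"ax":0,"ay":0,"az":-0.07,"grip":-1},{"x":-139,"y":329,"z":50,"ax":0,"ay":0,"az":-0.07,"grip":-1},{"x":-139,"y":329,"z":37,"ax":0,"ay":0,"az":-0.07,"grip":-1},{"x":-139,"y":329,"z":37,"ax":0,"ay":0,"az":-0.07,"grip":-1},{"x":-139,"y":329,"z":37,"ax":0,"ay":0,"az":-0.07,"grip":-1},{"x":-139,"y":329,"z":37,"ax":0,"ay":0,"az":-0.07,"grip":-1}]'

```text
t: 12.68
tcp_pos: [0.3646, 0.2918, 0.1186]
ee_rot: [[-0.999, -0.051, 0.001], [-0.051, 0.999, 0.0], [-0.001, 0.0, -1.0]]
force: [-0.7, 0.8, -1.4]
grip_width: 0.0219
finger_force: 118.2
```

```bash
python3 - <<'E'
from h import *
f=cam('top'); cv2.imwrite('pics/t3.png',cv2.resize(f['image'][180:300,160:300],(700,600))); np.savez('t3.npz',**f); W=cloud(f); x,y,z=W[...,0],W[...,1],W[...,2]
R=(x>.4)&(x<.62)&(y>.15)&(y<.45); g=f['image'].astype(int)
m=(R&(z>.059)&(z<.073)).astype(np.uint8); n,l,st,c=cv2.connectedComponentsWithStats(m)
for i in range(1,n):
    if st[i,4]>15: rect(W,l==i,'bez %s'%c[i].round(1))
rect(W,R&(x<.525)&(z>.03)&(z<.056),'fork')
wh=R&(z>.008)&(z<.019)&(g.min(2)>100); rect(W,wh,'base')
E
```

```text
bez [211.9 230.5] 257 c [0.5635 0.3721] size [0.0597 0.0556] axis 87.74 z 0.0689 mean [0.5635 0.3711]
bez [233.1 231.4] 246 c [0.5586 0.3021] size [0.0595 0.0555] axis 88.35 z 0.0691 mean [0.5588 0.3016]
bez [255.2 231.8] 50 c [0.5566 0.2295] size [0.0233 0.0228] axis 88.48 z 0.0636 mean [0.5558 0.2302]
fork 320 c [0.455  0.2964] size [0.107 0.055] axis 3.45 z 0.0449 mean [0.4452 0.2955]
base 516 c [0.5613 0.2996] size [0.2071 0.0666] axis 87.19 z 0.0137 mean [0.5598 0.2685]
```

View pics/t3.png

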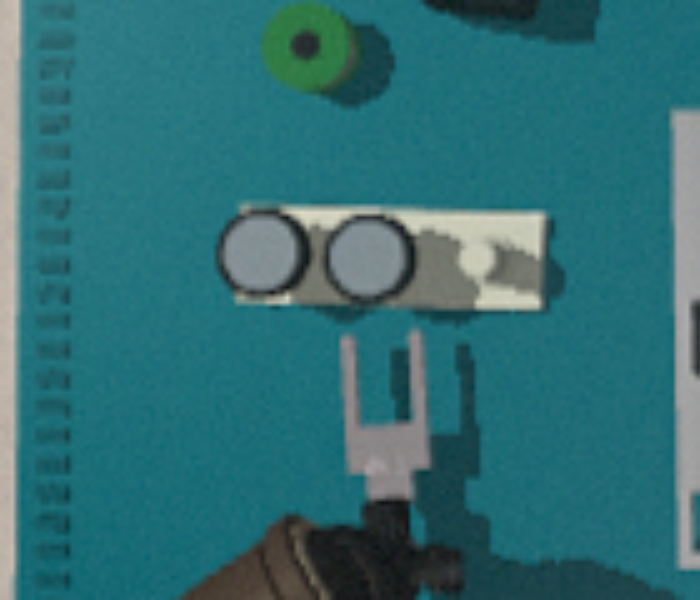

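The top view shows the stand turned by −2.9°, so I had the wrong sign. Bezels are at crop pixels (263,250) and (370,255), with the fork in front at (385,380). I'll correct the heading and slide in.

Emit:
send_rows --force 120 --series '[{"x":0,"y":9,"z":0,"ax":0,"ay":0,"az":-0.05,"grip":-1},{"x":1,"y":19.3,"z":0,"ax":0,"ay":0,"az":-0.103,"grip":-1},{"x":1,"y":19.3,"z":0,"ax":0,"ay":0,"az":-0.103,"grip":-1},{"x":1,"y":19.3,"z":0,"ax":0,"ay":0,"az":-0.103,"grip":-1},{"x":11,"y":18.8,"z":0,"ax":0,"ay":0,"az":-0.103,"grip":-1},{"x":21,"y":18.3,"z":0,"ax":0,"ay":0,"az":-0.103,"grip":-1},{"x":31,"y":17.8,"z":0,"ax":0,"ay":0,"az":-0.103,"grip":-1},{"x":41,"y":17.3,"z":0,"ax":0,"ay":0,"az":-0.103,"grip":-1},{"x":51,"y":16.7,"z":0,"ax":0,"ay":0,"az":-0.103,"grip":-1},{"x":61,"y":16.2,"z":0,"ax":0,"ay":0,"az":-0.103,"grip":-1},{"x":71,"y":15.7,"z":0,"ax":0,"ay":0,"az":-0.103,"grip":-1},{"x":78,"y":15.3,"z":0,"ax":0,"ay":0,"az":-0.103,"grip":-1},{"x":81,"y":15.2,"z":0,"ax":0,"ay":0,"az":-0.103,"grip":-1},{"x":81,"y":15.2,"z":0,"ax":0,"ay":0,"az":-0.103,"grip":-1},{"x":81,"y":15.2,"z":0,"ax":0,"ay":0,"az":-0.103,"grip":-1}]'

```text
t: 13.98
tcp_pos: [0.4448, 0.3072, 0.1176]
ee_rot: [[-0.999, 0.051, -0.001], [0.051, 0.999, -0.0], [0.001, -0.0, -1.0]]
force: [-0.2, 0.0, -1.0]
grip_width: 0.0222
finger_force: 118.2
```

```bash
python3 - <<'E'
from h import *
f=cam('top'); W=cloud(f); x,y,z=W[...,0],W[...,1],W[...,2]
R=(x>.4)&(x<.64)&(y>.15)&(y<.45)
m=(R&(z>.057)&(z<.073)).astype(np.uint8); n,l,st,c=cv2.connectedComponentsWithStats(m)
for i in range(1,n):
    if st[i,4]>15: rect(W,l==i,'bez %s'%c[i].round(1))
rect(W,R&(x<.535)&(x>.47)&(z>.03)&(z<.056),'fork')
t=cam('side');W=cloud(t); x,y,z=W[...,0],W[...,1],W[...,2]
R=(x>.4)&(x<.64)&(y>.15)&(y<.45); m=(R&(z>.057)&(z<.073)).astype(np.uint8); n,l,st,c=cv2.connectedComponentsWithStats(m)
for i in range(1,n):
    if st[i,4]>15: rect(W,l==i,'side bez %s'%c[i].round(1))
cv2.imwrite('pics/s3.png',cv2.resize(t['image'][100:200,220:340],(720,600)))
E
```

```text
bez [212.  230.6] 258 c [0.5636 0.3718] size [0.0585 0.0557] axis 89.04 z 0.0688 mean [0.5632 0.3708]
bez [233.3 231.5] 255 c [0.5581 0.3015] size [0.0584 0.0579] axis 20.53 z 0.0686 mean [0.5584 0.301 ]
bez [255.1 231.8] 49 c [0.5567 0.2299] size [0.0226 0.0229] axis 178.58 z 0.0637 mean [0.5559 0.2305]
bez [235.7 260.3] 16 c [0.4653 0.2951] size [0.0336 0.0087] axis 7.69 z 0.0647 mean [0.4649 0.2944]
fork 208 c [0.5029 0.3031] size [0.0532 0.0623] axis 178.54 z 0.0439 mean [0.5087 0.3029]
side bez [272.4 130.5] 434 c [0.5645 0.3333] size [0.1318 0.0588] axis 85.96 z 0.0669 mean [0.5641 0.3282]
side bez [236.9 142.3] 117 c [0.4442 0.2979] size [0.0384 0.0813] axis 179.01 z 0.0675 mean [0.4458 0.2958]
side bez [275.2 153.8] 43 c [0.5606 0.2266] size [0.023  0.0222] axis 82.59 z 0.0614 mean [0.5596 0.2257]
```

View pics/s3.png

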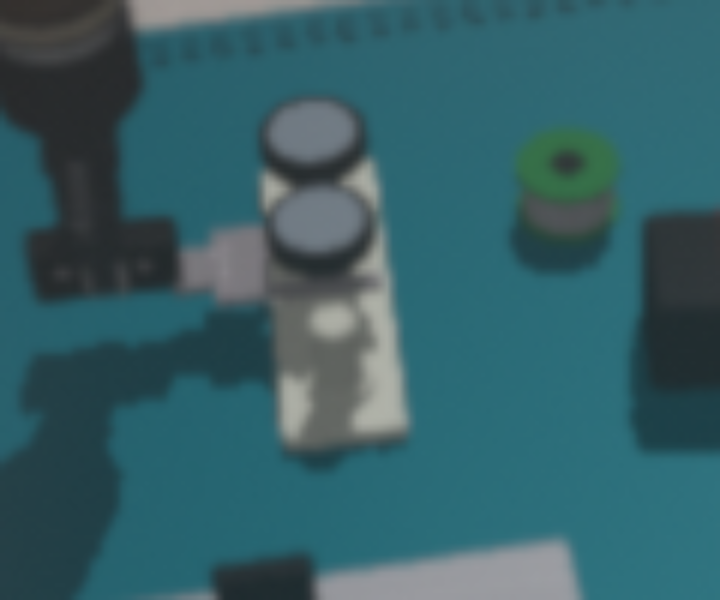

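The fork is under the bezel (crop 320,285) and the bezel hasn't moved. I'll lift gently and carry it.

Emit:
send_rows --force 120 --series '[{"x":0,"y":0,"z":3,"ax":0,"ay":0,"az":0,"grip":-1},{"x":0,"y":0,"z":6,"ax":0,"ay":0,"az":0,"grip":-1},{"x":0,"y":0,"z":9,"ax":0,"ay":0,"az":0,"grip":-1},{"x":0,"y":0,"z":13,"ax":0,"ay":0,"az":0,"grip":-1},{"x":0,"y":0,"z":19,"ax":0,"ay":0,"az":0,"grip":-1},{"x":0,"y":0,"z":27,"ax":0,"ay":0,"az":0,"grip":-1},{"x":0,"y":0,"z":37,"ax":0,"ay":0,"az":0,"grip":-1},{"x":0,"y":0,"z":48,"ax":0,"ay":0,"az":0,"grip":-1},{"x":0,"y":0,"z":59,"ax":0,"ay":0,"az":0,"grip":-1},{"x":0,"y":0,"z":69,"ax":0,"ay":0,"az":0,"grip":-1},{"x":0,"y":-5,"z":77,"ax":0,"ay":0,"az":0,"grip":-1},{"x":0,"y":-15,"z":83,"ax":0,"ay":0,"az":0,"grip":-1},{"x":0,"y":-30,"z":86,"ax":0,"ay":0,"az":0.01,"grip":-1},{"x":0,"y":-50,"z":88,"ax":0,"ay":0,"az":0.02,"grip":-1},{"x":0,"y":-75,"z":88,"ax":0,"ay":0,"az":0.03,"grip":-1},{"x":0,"y":-100,"z":88,"ax":0,"ay":0,"az":0.04,"grip":-1},{"x":0,"y":-125,"z":88,"ax":0,"ay":0,"az":0.05,"grip":-1},{"x":0,"y":-150,"z":88,"ax":0,"ay":0,"az":0.06,"grip":-1},{"x":0,"y":-175,"z":88,"ax":0,"ay":0,"az":0.07,"grip":-1},{"x":0,"y":-200,"z":88,"ax":0,"ay":0,"az":0.08,"grip":-1}]'

```text
t: 15.75
tcp_pos: [0.4443, 0.1054, 0.206]
ee_rot: [[-1.0, -0.03, -0.001], [-0.03, 1.0, -0.0], [0.001, -0.0, -1.0]]
force: [0.9, -0.1, -1.9]
grip_width: 0.0222
finger_force: 118.0
```

Emit:
send_rows --force 120 --series '[{"x":2,"y":-25,"z":0,"ax":0,"ay":0,"az":0.01,"grip":-1},{"x":4,"y":-50,"z":0,"ax":0,"ay":0,"az":0.02,"grip":-1},{"x":6,"y":-75,"z":0,"ax":0,"ay":0,"az":0.03,"grip":-1},{"x":8,"y":-100,"z":0,"ax":0,"ay":0,"az":0.04,"grip":-1},{"x":10,"y":-125,"z":0,"ax":0,"ay":0,"az":0.05,"grip":-1},{"x":12,"y":-150,"z":0,"ax":0,"ay":0,"az":0.06,"grip":-1},{"x":14,"y":-175,"z":0,"ax":0,"ay":0,"az":0.07,"grip":-1},{"x":16,"y":-200,"z":0,"ax":0,"ay":0,"az":0.08,"grip":-1},{"x":18,"y":-225,"z":0,"ax":0,"ay":0,"az":0.089,"grip":-1},{"x":20,"y":-250,"z":0,"ax":0,"ay":0,"az":0.089,"grip":-1},{"x":22,"y":-275,"z":0,"ax":0,"ay":0,"az":0.089,"grip":-1},{"x":24,"y":-300,"z":0,"ax":0,"ay":0,"az":0.089,"grip":-1},{"x":26,"y":-325,"z":0,"ax":0,"ay":0,"az":0.089,"grip":-1},{"x":28,"y":-350,"z":0,"ax":0,"ay":0,"az":0.089,"grip":-1},{"x":30,"y":-375,"z":0,"ax":0,"ay":0,"az":0.089,"grip":-1},{"x":32,"y":-400,"z":0,"ax":0,"ay":0,"az":0.089,"grip":-1},{"x":33,"y":-425,"z":0,"ax":0,"ay":0,"az":0.089,"grip":-1},{"x":34,"y":-448,"z":0,"ax":0,"ay":0,"az":0.089,"grip":-1},{"x":34.5,"y":-467,"z":0,"ax":0,"ay":0,"az":0.089,"grip":-1},{"x":34.5,"y":-482,"z":0,"ax":0,"ay":0,"az":0.089,"grip":-1}]'

```text
t: 17.42
tcp_pos: [0.4785, -0.3767, 0.2059]
ee_rot: [[-0.993, -0.117, -0.001], [-0.117, 0.993, -0.0], [0.001, -0.0, -1.0]]
force: [-0.7, -0.1, -2.3]
grip_width: 0.0218
finger_force: 118.1
```

Emit:
send_rows --force 120 --series '[{"x":0,"y":-10,"z":0,"ax":0,"ay":0,"az":0,"grip":-1},{"x":0,"y":-16,"z":0,"ax":0,"ay":0,"az":0,"grip":-1},{"x":0,"y":-19,"z":0,"ax":0,"ay":0,"az":0,"grip":-1},{"x":0,"y":-19,"z":-10,"ax":0,"ay":0,"az":0,"grip":-1},{"x":0,"y":-19,"z":-20,"ax":0,"ay":0,"az":0,"grip":-1},{"x":0,"y":-19,"z":-20,"ax":0,"ay":0,"az":0,"grip":-1},{"x":0,"y":-19,"z":-20,"ax":0,"ay":0,"az":0,"grip":-1}]'

```text
t: 18.0
tcp_pos: [0.4787, -0.3919, 0.1839]
ee_rot: [[-0.993, -0.119, -0.003], [-0.119, 0.993, 0.003], [0.003, 0.004, -1.0]]
force: [-0.1, -0.2, -2.2]
grip_width: 0.022
finger_force: 118.0
```

```bash
cat > chk.py <<'E'
from h import *
f=cam('top'); W=cloud(f); x,y,z=W[...,0],W[...,1],W[...,2]
R=(x>.5)&(x<.66)&(y<-.2)&(y>-.45)
def comps(a,b,nm,R):
    m=(R&(z>a)&(z<b)).astype(np.uint8); n,l,st,c=cv2.connectedComponentsWithStats(m)
    for i in range(1,n):
        if st[i,4]>15: rect(W,l==i,nm+' %s'%c[i].round(1))
comps(.059,.072,'low',R); comps(.1,.16,'high',(x>.53)&(x<.68)&(y<-.2)&(y>-.45)); 
rect(W,(x>.53)&(x<.68)&(y<-.2)&(y>-.45)&(z>.1)&(z<.15),'all high')
E
cat > crop.py <<'E'
import sys; from h import *
n,o,a,b,c,d=sys.argv[1:7]; a,b,c,d=map(int,(a,b,c,d)); f=cam(n); k=min(720/(d-c),590/(b-a)); cv2.imwrite('pics/'+o,cv2.resize(f['image'][a:b,c:d],None,fx=k,fy=k))
E
python3 chk.py; python3 crop.py top t4.png 170 280 350 490
```

```text
low [457.4 212.9] 56 c [ 0.5986 -0.4299] size [0.0678 0.0159] axis 6.84 z 0.0697 mean [ 0.5996 -0.4269]
low [421.5 218.6] 48 c [ 0.5851 -0.3125] size [0.0227 0.0232] axis 129.28 z 0.0638 mean [ 0.5843 -0.3117]
low [400.2 221.6] 49 c [ 0.5769 -0.2425] size [0.0227 0.0238] axis 144.61 z 0.0642 mean [ 0.5767 -0.2427]
high [447.1 219.8] 529 c [ 0.5753 -0.3784] size [0.091  0.0599] axis 6.44 z 0.1224 mean [ 0.5763 -0.3775]
all high 529 c [ 0.5753 -0.3784] size [0.091  0.0599] axis 6.44 z 0.1224 mean [ 0.5763 -0.3775]
```

View pics/t4.png

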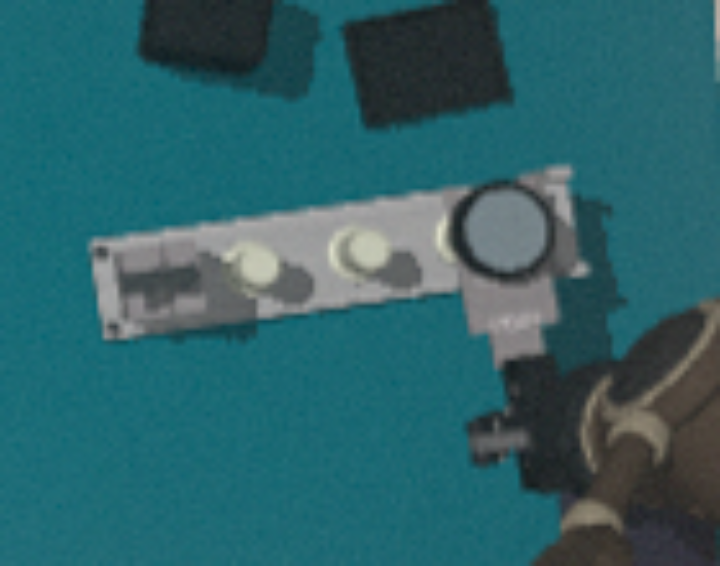

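The bezel (crop 502,230) hovers over nest2 on the fork, and nest1 and nest0 are at (365,250) and (258,265). I'll come lower and measure again.

Emit:
send_rows --force 120 --series '[{"x":0,"y":0,"z":-8,"ax":0,"ay":0,"az":0,"grip":-1},{"x":0,"y":0,"z":-16,"ax":0,"ay":0,"az":0,"grip":-1},{"x":0,"y":0,"z":-24,"ax":0,"ay":0,"az":0,"grip":-1},{"x":0,"y":0,"z":-28,"ax":0,"ay":0,"az":0,"grip":-1},{"x":0,"y":0,"z":-28,"ax":0,"ay":0,"az":0,"grip":-1},{"x":0,"y":0,"z":-28,"ax":0,"ay":0,"az":0,"grip":-1}]'

```text
t: 18.6
tcp_pos: [0.4793, -0.3934, 0.157]
ee_rot: [[-0.993, -0.118, -0.001], [-0.118, 0.993, 0.001], [0.001, 0.001, -1.0]]
force: [0.2, -0.3, -2.1]
grip_width: 0.0221
finger_force: 118.0
```

```bash
cat > lens.py <<'E'
import sys; from h import *
lo,hi,x0,x1,y0,y1=map(float,sys.argv[1:7])
for n in ('top','side'):
    f=cam(n); W=cloud(f); x,y,z=W[...,0],W[...,1],W[...,2]
    m=((x>x0)&(x<x1)&(y>y0)&(y<y1)&(z>lo)&(z<hi)).astype(np.uint8); k,l,st,c=cv2.connectedComponentsWithStats(m)
    for i in range(1,k):
        if st[i,4]>15: rect(W,l==i,n)
s=[r.observe() for _ in range(3)]; print([q['tcp_pos'].round(4) for q in s])
E
python3 lens.py .094 .108 .53 .68 -.45 -.3; python3 lens.py .059 .068 .5 .68 -.41 -.22
```

```text
top 284 c [ 0.5924 -0.3777] size [0.0586 0.0569] axis 88.23 z 0.099 mean [ 0.5919 -0.378 ]
side 571 c [ 0.5959 -0.3812] size [0.0597 0.0552] axis 78.72 z 0.0989 mean [ 0.5955 -0.3821]
[array([ 0.4798, -0.3939,  0.158 ]), array([ 0.4798, -0.3939,  0.158 ]), array([ 0.4798, -0.3939,  0.158 ])]
top 47 c [ 0.5848 -0.3119] size [0.0226 0.023 ] axis 178.75 z 0.0634 mean [ 0.5845 -0.3122]
top 47 c [ 0.5766 -0.2428] size [0.0239 0.0231] axis 61.35 z 0.0642 mean [ 0.5764 -0.243 ]
side 86 c [ 0.5804 -0.2456] size [0.0257 0.022 ] axis 79.07 z 0.0624 mean [ 0.5803 -0.2463]
side 83 c [ 0.5876 -0.3157] size [0.0219 0.0235] axis 168.69 z 0.0622 mean [ 0.5881 -0.3157]
[array([ 0.4799, -0.394 ,  0.1584]), array([ 0.4799, -0.394 ,  0.1584]), array([ 0.4799, -0.394 ,  0.1584])]
```

Emit:
send_rows --force 120 --series '[{"x":0,"y":-2,"z":0,"ax":0,"ay":0,"az":0,"grip":-1},{"x":0,"y":-2,"z":-7,"ax":0,"ay":0,"az":0,"grip":-1},{"x":0,"y":-2,"z":-14,"ax":0,"ay":0,"az":0,"grip":-1},{"x":0,"y":-2,"z":-21,"ax":0,"ay":0,"az":0,"grip":-1},{"x":0,"y":-2,"z":-26,"ax":0,"ay":0,"az":0,"grip":-1},{"x":0,"y":-2,"z":-30,"ax":0,"ay":0,"az":0,"grip":-1},{"x":0,"y":-2,"z":-34,"ax":0,"ay":0,"az":0,"grip":-1},{"x":0,"y":-2,"z":-38,"ax":0,"ay":0,"az":0,"grip":-1},{"x":0,"y":-2,"z":-41,"ax":0,"ay":0,"az":0,"grip":-1},{"x":0,"y":-2,"z":-41,"ax":0,"ay":0,"az":0,"grip":-1},{"x":0,"y":-2,"z":-41,"ax":0,"ay":0,"az":0,"grip":-1}]'

```text
t: 19.72
tcp_pos: [0.4796, -0.3957, 0.1167]
ee_rot: [[-0.993, -0.118, -0.0], [-0.118, 0.993, 0.0], [0.0, 0.0, -1.0]]
force: [0.7, -0.1, -1.4]
grip_width: 0.0221
finger_force: 118.1
```

```bash
python3 lens.py .055 .078 .53 .68 -.41 -.22
```

```text
top 284 c [ 0.5915 -0.3798] size [0.0583 0.0577] axis 25.85 z 0.0689 mean [ 0.5914 -0.3792]
top 53 c [ 0.5849 -0.3118] size [0.0237 0.0237] axis 80.21 z 0.0638 mean [ 0.5849 -0.3117]
top 53 c [ 0.5768 -0.2429] size [0.0251 0.0229] axis 89.05 z 0.0642 mean [ 0.5766 -0.2422]
side 88 c [ 0.5804 -0.2457] size [0.0258 0.0221] axis 79.48 z 0.0626 mean [ 0.5802 -0.2462]
side 95 c [ 0.5877 -0.3153] size [0.0236 0.0236] axis 78.29 z 0.0617 mean [ 0.588 -0.316]
side 535 c [ 0.594  -0.3827] size [0.0563 0.0567] axis 169.57 z 0.0681 mean [ 0.5944 -0.3834]
[array([ 0.4798, -0.3959,  0.1172]), array([ 0.4798, -0.3959,  0.1172]), array([ 0.4798, -0.3959,  0.1172])]
```

Emit:
send_rows --force 120 --series '[{"x":-8,"y":-1,"z":0,"ax":0,"ay":0,"az":0,"grip":-1},{"x":-20,"y":-2.4,"z":0,"ax":0,"ay":0,"az":0,"grip":-1},{"x":-35,"y":-4.2,"z":0,"ax":0,"ay":0,"az":0,"grip":-1},{"x":-50,"y":-5.9,"z":0,"ax":0,"ay":0,"az":0,"grip":-1},{"x":-70,"y":-8.3,"z":0,"ax":0,"ay":0,"az":0,"grip":-1},{"x":-89,"y":-10.6,"z":0,"ax":0,"ay":0,"az":0,"grip":-1},{"x":-89,"y":-10.6,"z":0,"ax":0,"ay":0,"az":0,"grip":-1},{"x":-89,"y":-10.6,"z":35,"ax":0,"ay":0,"az":0,"grip":-1},{"x":-89,"y":15,"z":65,"ax":0,"ay":0,"az":0,"grip":-1},{"x":-92,"y":50,"z":75,"ax":0,"ay":0,"az":0,"grip":-1},{"x":-92,"y":88,"z":75,"ax":0,"ay":0,"az":0,"grip":-1},{"x":-92,"y":126,"z":75,"ax":0,"ay":0,"az":0,"grip":-1},{"x":-92,"y":164,"z":75,"ax":0,"ay":0,"az":0,"grip":-1},{"x":-92,"y":202,"z":75,"ax":0,"ay":0,"az":0,"grip":-1},{"x":-92,"y":240,"z":75,"ax":0,"ay":0,"az":0,"grip":-1},{"x":-92,"y":278,"z":75,"ax":0,"ay":0,"az":0,"grip":-1},{"x":-92,"y":316,"z":75,"ax":0,"ay":0,"az":0,"grip":-1},{"x":-92,"y":354,"z":75,"ax":0,"ay":0,"az":-0.05,"grip":-1},{"x":-92,"y":392,"z":75,"ax":0,"ay":0,"az":-0.1,"grip":-1},{"x":-92,"y":430,"z":75,"ax":0,"ay":0,"az":-0.169,"grip":-1}]'

```text
t: 21.48
tcp_pos: [0.3867, 0.0356, 0.1921]
ee_rot: [[-0.999, 0.055, 0.001], [0.055, 0.999, 0.0], [-0.001, 0.0, -1.0]]
force: [1.0, 0.2, -1.5]
grip_width: 0.0221
finger_force: 118.2
```

Emit:
send_rows --force 120 --series '[{"x":-3,"y":38,"z":0,"ax":0,"ay":0,"az":0,"grip":-1},{"x":-6,"y":76,"z":0,"ax":0,"ay":0,"az":0,"grip":-1},{"x":-9,"y":114,"z":0,"ax":0,"ay":0,"az":0,"grip":-1},{"x":-12,"y":152,"z":0,"ax":0,"ay":0,"az":0,"grip":-1},{"x":-15,"y":190,"z":0,"ax":0,"ay":0,"az":0,"grip":-1},{"x":-17.6,"y":228,"z":0,"ax":0,"ay":0,"az":0,"grip":-1},{"x":-17.6,"y":266,"z":0,"ax":0,"ay":0,"az":0,"grip":-1},{"x":-17.6,"y":304,"z":-25,"ax":0,"ay":0,"az":0,"grip":-1},{"x":-17.6,"y":335,"z":-50,"ax":0,"ay":0,"az":0,"grip":-1},{"x":-17.6,"y":347,"z":-74,"ax":0,"ay":0,"az":0,"grip":-1},{"x":-17.6,"y":347,"z":-74,"ax":0,"ay":0,"az":0,"grip":-1},{"x":-17.6,"y":347,"z":-74,"ax":0,"ay":0,"az":0,"grip":-1},{"x":-17.6,"y":347,"z":-74,"ax":0,"ay":0,"az":0,"grip":-1}]'

```text
t: 22.57
tcp_pos: [0.37, 0.3803, 0.1183]
ee_rot: [[-0.999, 0.051, -0.0], [0.051, 0.999, -0.001], [0.0, -0.001, -1.0]]
force: [-0.4, 0.4, -1.6]
grip_width: 0.0223
finger_force: 118.3
```

```bash
python3 lens.py .055 .078 .53 .68 -.41 -.35; python3 lens.py .055 .075 .52 .6 .19 .45;python3 lens.py .038 .05 .45 .53 .32 .45
```

```text
top 285 c [ 0.5915 -0.3801] size [0.0581 0.0575] axis 50.12 z 0.0688 mean [ 0.5912 -0.3791]
side 538 c [ 0.5941 -0.3828] size [0.0563 0.0571] axis 170.56 z 0.0679 mean [ 0.5944 -0.3834]
[array([0.3709, 0.3807, 0.1195]), array([0.3709, 0.3807, 0.1195]), array([0.3709, 0.3807, 0.1195])]
top 269 c [0.5636 0.3714] size [0.0586 0.0556] axis 88.55 z 0.0687 mean [0.5633 0.3707]
top 48 c [0.5602 0.3008] size [0.0249 0.0198] axis 88.45 z 0.0636 mean [0.5601 0.3001]
top 51 c [0.5566 0.2301] size [0.0231 0.0228] axis 0.53 z 0.063 mean [0.5561 0.2302]
side 217 c [0.5663 0.3679] size [0.0573 0.0601] axis 113.59 z 0.0669 mean [0.5662 0.3646]
side 40 c [0.5631 0.2962] size [0.0246 0.0231] axis 82.62 z 0.0617 mean [0.5629 0.2959]
side 47 c [0.5603 0.2265] size [0.0248 0.0222] axis 80.19 z 0.0611 mean [0.5603 0.2256]
[array([0.371 , 0.3809, 0.1196]), array([0.371 , 0.3809, 0.1196]), array([0.371 , 0.3809, 0.1196])]
top 137 c [0.4825 0.3747] size [0.0541 0.0655] axis 176.88 z 0.0459 mean [0.4788 0.3753]
side 130 c [0.4834 0.3733] size [0.0602 0.0693] axis 177.11 z 0.0436 mean [0.4807 0.3721]
[array([0.3708, 0.381 , 0.1193]), array([0.3708, 0.381 , 0.1193]), array([0.3708, 0.381 , 0.1193])]
```

Emit:
send_rows --force 120 --series '[{"x":8,"y":0,"z":0,"ax":0,"ay":0,"az":0,"grip":-1},{"x":18,"y":-0.5,"z":0,"ax":0,"ay":0,"az":0,"grip":-1},{"x":28,"y":-1,"z":0,"ax":0,"ay":0,"az":0,"grip":-1},{"x":38,"y":-1.5,"z":0,"ax":0,"ay":0,"az":0,"grip":-1},{"x":48,"y":-2,"z":0,"ax":0,"ay":0,"az":0,"grip":-1},{"x":58,"y":-2.5,"z":0,"ax":0,"ay":0,"az":0,"grip":-1},{"x":68,"y":-3.2,"z":0,"ax":0,"ay":0,"az":0,"grip":-1},{"x":76,"y":-3.7,"z":0,"ax":0,"ay":0,"az":0,"grip":-1},{"x":80,"y":-4,"z":0,"ax":0,"ay":0,"az":0,"grip":-1},{"x":80,"y":-4,"z":0,"ax":0,"ay":0,"az":0,"grip":-1},{"x":80,"y":-4,"z":0,"ax":0,"ay":0,"az":0,"grip":-1}]'

```text
t: 23.78
tcp_pos: [0.4499, 0.3771, 0.1176]
ee_rot: [[-0.999, 0.051, -0.001], [0.051, 0.999, -0.0], [0.001, -0.0, -1.0]]
force: [-1.3, 0.4, -2.4]
grip_width: 0.0222
finger_force: 118.3
```

```bash
python3 lens.py .055 .075 .53 .6 .19 .45
```

```text
top 270 c [0.5636 0.3716] size [0.0585 0.0557] axis 87.99 z 0.0689 mean [0.5636 0.3706]
top 49 c [0.5602 0.3001] size [0.0253 0.0197] axis 88.44 z 0.0638 mean [0.5601 0.2999]
top 51 c [0.5567 0.2297] size [0.0224 0.0229] axis 178.18 z 0.0642 mean [0.5561 0.2299]
side 217 c [0.5664 0.3685] size [0.0639 0.0571] axis 83.69 z 0.0667 mean [0.5662 0.3647]
side 42 c [0.5629 0.2956] size [0.0217 0.0248] axis 156.62 z 0.0615 mean [0.5628 0.2952]
side 49 c [0.5586 0.2259] size [0.0232 0.0238] axis 151.73 z 0.0612 mean [0.5595 0.2249]
[array([0.4493, 0.3771, 0.1176]), array([0.4493, 0.3771, 0.1176]), array([0.4493, 0.3771, 0.1176])]
```

Emit:
send_rows --force 120 --series '[{"x":0,"y":0,"z":3,"ax":0,"ay":0,"az":0,"grip":-1},{"x":0,"y":0,"z":6,"ax":0,"ay":0,"az":0,"grip":-1},{"x":0,"y":0,"z":9,"ax":0,"ay":0,"az":0,"grip":-1},{"x":0,"y":0,"z":13,"ax":0,"ay":0,"az":0,"grip":-1},{"x":0,"y":0,"z":19,"ax":0,"ay":0,"az":0,"grip":-1},{"x":0,"y":0,"z":27,"ax":0,"ay":0,"az":0,"grip":-1},{"x":0,"y":0,"z":37,"ax":0,"ay":0,"az":0,"grip":-1},{"x":0,"y":0,"z":48,"ax":0,"ay":0,"az":0,"grip":-1},{"x":0,"y":0,"z":59,"ax":0,"ay":0,"az":0,"grip":-1},{"x":0,"y":0,"z":69,"ax":0,"ay":0,"az":0,"grip":-1},{"x":0,"y":-5,"z":77,"ax":0,"ay":0,"az":0,"grip":-1},{"x":0,"y":-15,"z":83,"ax":0,"ay":0,"az":0,"grip":-1},{"x":0,"y":-30,"z":86,"ax":0,"ay":0,"az":0.01,"grip":-1},{"x":0,"y":-50,"z":88,"ax":0,"ay":0,"az":0.02,"grip":-1},{"x":0,"y":-75,"z":88,"ax":0,"ay":0,"az":0.03,"grip":-1},{"x":0,"y":-100,"z":88,"ax":0,"ay":0,"az":0.04,"grip":-1},{"x":0,"y":-125,"z":88,"ax":0,"ay":0,"az":0.05,"grip":-1},{"x":0,"y":-150,"z":88,"ax":0,"ay":0,"az":0.06,"grip":-1},{"x":0,"y":-175,"z":88,"ax":0,"ay":0,"az":0.07,"grip":-1},{"x":0,"y":-200,"z":88,"ax":0,"ay":0,"az":0.08,"grip":-1}]'

```text
t: 25.55
tcp_pos: [0.4492, 0.1753, 0.206]
ee_rot: [[-1.0, -0.03, -0.001], [-0.03, 1.0, -0.001], [0.001, -0.001, -1.0]]
force: [0.0, 0.5, -1.0]
grip_width: 0.022
finger_force: 118.2
```

Emit:
send_rows --force 120 --series '[{"x":2,"y":-25,"z":0,"ax":0,"ay":0,"az":0.01,"grip":-1},{"x":4,"y":-50,"z":0,"ax":0,"ay":0,"az":0.02,"grip":-1},{"x":6,"y":-75,"z":0,"ax":0,"ay":0,"az":0.03,"grip":-1},{"x":8,"y":-100,"z":0,"ax":0,"ay":0,"az":0.04,"grip":-1},{"x":10,"y":-125,"z":0,"ax":0,"ay":0,"az":0.05,"grip":-1},{"x":12,"y":-150,"z":0,"ax":0,"ay":0,"az":0.06,"grip":-1},{"x":14,"y":-175,"z":0,"ax":0,"ay":0,"az":0.07,"grip":-1},{"x":16,"y":-200,"z":0,"ax":0,"ay":0,"az":0.08,"grip":-1},{"x":18,"y":-225,"z":0,"ax":0,"ay":0,"az":0.089,"grip":-1},{"x":20,"y":-250,"z":0,"ax":0,"ay":0,"az":0.089,"grip":-1},{"x":21,"y":-275,"z":0,"ax":0,"ay":0,"az":0.089,"grip":-1},{"x":22,"y":-300,"z":0,"ax":0,"ay":0,"az":0.089,"grip":-1},{"x":22,"y":-325,"z":0,"ax":0,"ay":0,"az":0.089,"grip":-1},{"x":22,"y":-350,"z":0,"ax":0,"ay":0,"az":0.089,"grip":-1},{"x":22,"y":-375,"z":0,"ax":0,"ay":0,"az":0.089,"grip":-1},{"x":22,"y":-400,"z":0,"ax":0,"ay":0,"az":0.089,"grip":-1},{"x":22,"y":-425,"z":0,"ax":0,"ay":0,"az":0.089,"grip":-1},{"x":22,"y":-448,"z":0,"ax":0,"ay":0,"az":0.089,"grip":-1},{"x":22,"y":-467,"z":0,"ax":0,"ay":0,"az":0.089,"grip":-1},{"x":22,"y":-482,"z":0,"ax":0,"ay":0,"az":0.089,"grip":-1}]'

```text
t: 27.22
tcp_pos: [0.4709, -0.3066, 0.206]
ee_rot: [[-0.993, -0.117, -0.001], [-0.117, 0.993, -0.0], [0.001, -0.0, -1.0]]
force: [0.6, 0.1, -2.0]
grip_width: 0.0224
finger_force: 118.2
```

Emit:
send_rows --force 120 --series '[{"x":0,"y":-12,"z":0,"ax":0,"ay":0,"az":0,"grip":-1},{"x":0,"y":-18,"z":0,"ax":0,"ay":0,"az":0,"grip":-1},{"x":0,"y":-21.5,"z":0,"ax":0,"ay":0,"az":0,"grip":-1},{"x":0,"y":-21.5,"z":-10,"ax":0,"ay":0,"az":0,"grip":-1},{"x":0,"y":-21.5,"z":-20,"ax":0,"ay":0,"az":0,"grip":-1},{"x":0,"y":-21.5,"z":-30,"ax":0,"ay":0,"az":0,"grip":-1},{"x":0,"y":-21.5,"z":-40,"ax":0,"ay":0,"az":0,"grip":-1},{"x":0,"y":-21.5,"z":-48,"ax":0,"ay":0,"az":0,"grip":-1},{"x":0,"y":-21.5,"z":-48,"ax":0,"ay":0,"az":0,"grip":-1},{"x":0,"y":-21.5,"z":-48,"ax":0,"ay":0,"az":0,"grip":-1}]'

```text
t: 28.05
tcp_pos: [0.4715, -0.3255, 0.1567]
ee_rot: [[-0.993, -0.118, -0.002], [-0.118, 0.993, 0.002], [0.002, 0.002, -1.0]]
force: [0.2, -0.7, -1.2]
grip_width: 0.0224
finger_force: 118.2
```

```bash
python3 lens.py .094 .108 .53 .68 -.45 -.2; python3 lens.py .055 .075 .5 .68 -.41 -.22
```

```text
top 271 c [ 0.5838 -0.306 ] size [0.0574 0.058 ] axis 159.44 z 0.0985 mean [ 0.5835 -0.3064]
side 517 c [ 0.5874 -0.3105] size [0.0604 0.0573] axis 77.71 z 0.0985 mean [ 0.5877 -0.3114]
[array([ 0.4723, -0.3263,  0.1581]), array([ 0.4723, -0.3263,  0.1581]), array([ 0.4723, -0.3263,  0.1581])]
top 278 c [ 0.5922 -0.3793] size [0.0584 0.0585] axis 164.96 z 0.0689 mean [ 0.5913 -0.379 ]
top 54 c [ 0.5766 -0.2421] size [0.0232 0.0238] axis 148.26 z 0.0638 mean [ 0.5764 -0.2421]
side 91 c [ 0.5803 -0.2458] size [0.0262 0.0222] axis 79.05 z 0.0627 mean [ 0.5804 -0.2466]
side 541 c [ 0.5938 -0.3831] size [0.0563 0.0566] axis 167.82 z 0.068 mean [ 0.5943 -0.3833]
[array([ 0.4725, -0.3265,  0.1586]), array([ 0.4725, -0.3265,  0.1586]), array([ 0.4725, -0.3265,  0.1586])]
```

```bash
python3 lens.py .077 .092 .5 .553 -.37 -.25; python3 crop.py top t5.png 195 255 385 460
```

```text
top 197 c [ 0.5278 -0.3184] size [0.0491 0.0537] axis 93.27 z 0.0847 mean [ 0.5331 -0.3176]
side 340 c [ 0.5268 -0.3202] size [0.0564 0.052 ] axis 89.99 z 0.0839 mean [ 0.5346 -0.3218]
[array([ 0.4724, -0.3265,  0.1586]), array([ 0.4724, -0.3265,  0.1586]), array([ 0.4724, -0.3265,  0.1586])]
```

View pics/t5.png

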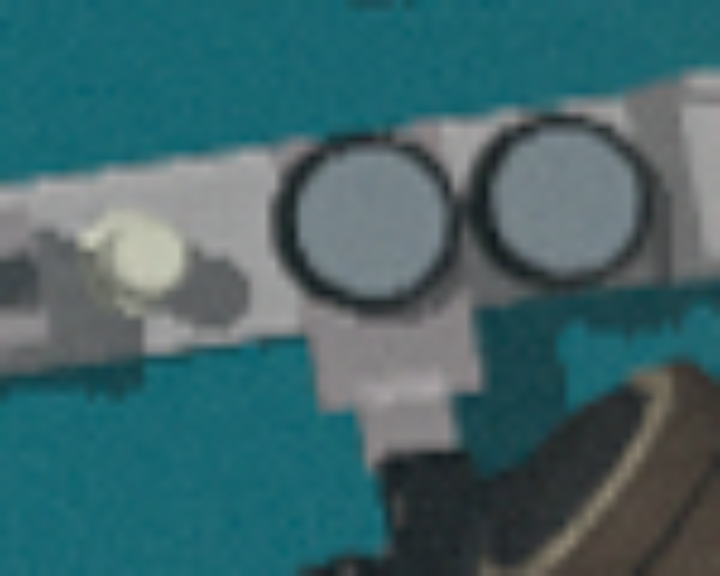

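The fork (crop 395,350) is centred on nest1, but the bezel (370,222) sits about 5 mm to the +y side of it. I'll split the offset and lower.

Emit:
send_rows --force 120 --series '[{"x":0.3,"y":-1.5,"z":0,"ax":0,"ay":0,"az":0,"grip":-1},{"x":0.5,"y":-2.7,"z":-6,"ax":0,"ay":0,"az":0,"grip":-1},{"x":0.5,"y":-2.7,"z":-13,"ax":0,"ay":0,"az":0,"grip":-1},{"x":0.5,"y":-2.7,"z":-20,"ax":0,"ay":0,"az":0,"grip":-1},{"x":0.5,"y":-2.7,"z":-26,"ax":0,"ay":0,"az":0,"grip":-1},{"x":0.5,"y":-2.7,"z":-30,"ax":0,"ay":0,"az":0,"grip":-1},{"x":0.5,"y":-2.7,"z":-34,"ax":0,"ay":0,"az":0,"grip":-1},{"x":0.5,"y":-2.7,"z":-38,"ax":0,"ay":0,"az":0,"grip":-1},{"x":0.5,"y":-2.7,"z":-41,"ax":0,"ay":0,"az":0,"grip":-1},{"x":0.5,"y":-2.7,"z":-41,"ax":0,"ay":0,"az":0,"grip":-1},{"x":0.5,"y":-2.7,"z":-41,"ax":0,"ay":0,"az":0,"grip":-1}]'

```text
t: 29.32
tcp_pos: [0.4725, -0.3289, 0.1168]
ee_rot: [[-0.993, -0.118, -0.0], [-0.118, 0.993, 0.0], [0.0, 0.0, -1.0]]
force: [-0.2, 0.5, -1.6]
grip_width: 0.0223
finger_force: 118.2
```

```bash
python3 lens.py .055 .078 .53 .68 -.41 -.22
```

```text
top 283 c [ 0.5914 -0.3798] size [0.0576 0.0573] axis 64.87 z 0.0689 mean [ 0.5913 -0.3793]
top 278 c [ 0.5833 -0.3083] size [0.0588 0.0576] axis 55.77 z 0.069 mean [ 0.5836 -0.3078]
top 54 c [ 0.5768 -0.2429] size [0.0246 0.023 ] axis 88.36 z 0.0644 mean [ 0.5764 -0.2421]
side 90 c [ 0.5803 -0.2459] size [0.0251 0.0222] axis 79.08 z 0.0628 mean [ 0.5801 -0.2466]
side 515 c [ 0.5873 -0.3116] size [0.0584 0.058 ] axis 33.91 z 0.0677 mean [ 0.587  -0.3134]
side 538 c [ 0.5941 -0.3828] size [0.0567 0.057 ] axis 170.29 z 0.068 mean [ 0.5943 -0.3833]
[array([ 0.4727, -0.329 ,  0.1172]), array([ 0.4727, -0.329 ,  0.1172]), array([ 0.4727, -0.329 ,  0.1172])]
```

Emit:
send_rows --force 120 --series '[{"x":-8,"y":-1,"z":0,"ax":0,"ay":0,"az":0,"grip":-1},{"x":-20,"y":-2.4,"z":0,"ax":0,"ay":0,"az":0,"grip":-1},{"x":-35,"y":-4.2,"z":0,"ax":0,"ay":0,"az":0,"grip":-1},{"x":-50,"y":-5.9,"z":0,"ax":0,"ay":0,"az":0,"grip":-1},{"x":-70,"y":-8.3,"z":0,"ax":0,"ay":0,"az":0,"grip":-1},{"x":-89,"y":-10.6,"z":0,"ax":0,"ay":0,"az":0,"grip":-1},{"x":-89,"y":-10.6,"z":0,"ax":0,"ay":0,"az":0,"grip":-1},{"x":-89,"y":-10.6,"z":35,"ax":0,"ay":0,"az":0,"grip":-1},{"x":-85,"y":15,"z":65,"ax":0,"ay":0,"az":0,"grip":-1},{"x":-75,"y":50,"z":75,"ax":0,"ay":0,"az":0,"grip":-1},{"x":-60,"y":85,"z":75,"ax":0,"ay":0,"az":0,"grip":-1},{"x":-45,"y":120,"z":75,"ax":0,"ay":0,"az":0,"grip":-1},{"x":-30,"y":155,"z":75,"ax":0,"ay":0,"az":0,"grip":-1},{"x":-15,"y":190,"z":75,"ax":0,"ay":0,"az":0,"grip":-1},{"x":0,"y":225,"z":75,"ax":0,"ay":0,"az":0,"grip":-1},{"x":15,"y":260,"z":70,"ax":0,"ay":0,"az":0,"grip":-1},{"x":30,"y":292,"z":50,"ax":0,"ay":0,"az":0,"grip":-1},{"x":30,"y":292,"z":20,"ax":0,"ay":0,"az":0,"grip":-1},{"x":30,"y":292,"z":-10,"ax":0,"ay":0,"az":0,"grip":-1},{"x":30,"y":292,"z":-25,"ax":0,"ay":0,"az":0,"grip":-1}]'

```text
t: 31.08
tcp_pos: [0.5006, -0.0356, 0.0892]
ee_rot: [[-0.993, -0.12, -0.004], [-0.12, 0.993, 0.001], [0.004, 0.001, -1.0]]
force: [-0.9, -0.4, -2.0]
grip_width: 0.0221
finger_force: 118.5
```

Emit:
send_rows --force 40 --series '[{"x":0,"y":0,"z":-6,"ax":0,"ay":0,"az":0,"grip":-1},{"x":0,"y":0,"z":-10,"ax":0,"ay":0,"az":0,"grip":-1},{"x":0,"y":0,"z":-11,"ax":0,"ay":0,"az":0,"grip":-1},{"x":0,"y":0,"z":-11,"ax":0,"ay":0,"az":0,"grip":-1},{"x":0,"y":0,"z":-11,"ax":0,"ay":0,"az":0,"grip":1},{"x":0,"y":0,"z":-11,"ax":0,"ay":0,"az":0,"grip":1},{"x":0,"y":0,"z":-11,"ax":0,"ay":0,"az":0,"grip":1},{"x":0,"y":0,"z":-11,"ax":0,"ay":0,"az":0,"grip":1},{"x":0,"y":0,"z":-11,"ax":0,"ay":0,"az":0,"grip":1},{"x":0,"y":0,"z":-11,"ax":0,"ay":0,"az":0,"grip":1},{"x":0,"y":0,"z":20,"ax":0,"ay":0,"az":0,"grip":1},{"x":0,"y":0,"z":55,"ax":0,"ay":0,"az":0,"grip":1},{"x":0,"y":0,"z":90,"ax":0,"ay":0,"az":0,"grip":1},{"x":0,"y":30,"z":120,"ax":0,"ay":0,"az":-0.06,"grip":1},{"x":0,"y":65,"z":150,"ax":0,"ay":0,"az":-0.12,"grip":1},{"x":0,"y":100,"z":160,"ax":0,"ay":0,"az":-0.12,"grip":1},{"x":0,"y":123,"z":160,"ax":0,"ay":0,"az":-0.12,"grip":1},{"x":0,"y":123,"z":160,"ax":0,"ay":0,"az":-0.12,"grip":1},{"x":0,"y":123,"z":160,"ax":0,"ay":0,"az":-0.12,"grip":1}]'

```text
t: 32.67
tcp_pos: [0.5022, 0.0871, 0.252]
ee_rot: [[-1.0, -0.001, 0.0], [-0.001, 1.0, -0.0], [-0.0, -0.0, -1.0]]
force: [-0.2, 0.3, 0.4]
grip_width: 0.0853
finger_force: 0.0
```

```bash
python3 - <<'E'
from h import *
for n in ('wrist','top'):
    f=cam(n); W=cloud(f); x,y,z=W[...,0],W[...,1],W[...,2]; g=f['image'].astype(int)
    R=(x>.38)&(x<.7)&(y>-.12)&(y<.04)
    rect(W,R&(z>.03)&(z<.045),n+'handle'); rect(W,R&(z>.006)&(z<.012)&(g[...,2]>90),'fork')
    R=(y>.03)&(x>.3)&(y<.16)
    rect(W,R&(z>.045)&(z<.058),'bargrip'); rect(W,R&(z>.006)&(z<.013)&(g[...,2]>110),'bar')
    cv2.imwrite('pics/%s6.png'%n,f['image'])
print(r.observe()['qpos'])
E
python3 lens.py .055 .078 .53 .68 -.41 -.22
```

```text
wristhandle 2928 c [ 0.5032 -0.0366] size [0.0805 0.0246] axis 6.96 z 0.0392 mean [ 0.5009 -0.0353]
fork 2336 c [ 0.5936 -0.0263] size [0.113 0.055] axis 6.72 z 0.0085 mean [ 0.5792 -0.0221]
bargrip 1027 c [0.503  0.0855] size [0.0486 0.0139] axis 0.37 z 0.0502 mean [0.5019 0.0857]
bar 12881 c [0.5076 0.0857] size [0.0443 0.3015] axis 179.72 z 0.0085 mean [0.4984 0.0858]
tophandle 172 c [ 0.5    -0.0371] size [0.0795 0.0238] axis 6.54 z 0.0398 mean [ 0.4999 -0.0371]
fork 201 c [ 0.5927 -0.0265] size [0.1118 0.0535] axis 6.34 z 0.0089 mean [ 0.5806 -0.0276]
bargrip 76 c [1.279  0.0953] size [0.1287 0.0067] axis 89.66 z 0.0527 mean [1.2794 0.097 ]
bar 457 c [0.815  0.0993] size [0.1251 0.9347] axis 179.54 z 0.0091 mean [0.6265 0.088 ]
[ 8.35500153e-02  1.46493917e-01  1.94879637e+00 -7.69187061e-04
  1.04797719e+00 -1.48523617e+00]
top 282 c [ 0.5911 -0.3801] size [0.0582 0.0586] axis 177.7 z 0.0692 mean [ 0.5913 -0.3792]
top 280 c [ 0.5838 -0.3083] size [0.0587 0.058 ] axis 10.22 z 0.0689 mean [ 0.5837 -0.3074]
top 55 c [ 0.577  -0.2431] size [0.0256 0.0231] axis 89.53 z 0.0628 mean [ 0.5764 -0.2421]
side 88 c [ 0.5802 -0.2463] size [0.025  0.0222] axis 79.01 z 0.0625 mean [ 0.5801 -0.2464]
side 510 c [ 0.5872 -0.3119] size [0.0577 0.0588] axis 168.75 z 0.0676 mean [ 0.587  -0.3132]
side 538 c [ 0.5942 -0.3827] size [0.0569 0.0571] axis 169.85 z 0.0679 mean [ 0.5943 -0.3832]
[array([0.502, 0.085, 0.251]), array([0.502, 0.085, 0.251]), array([0.502, 0.085, 0.251])]
```

View pics/top6.png

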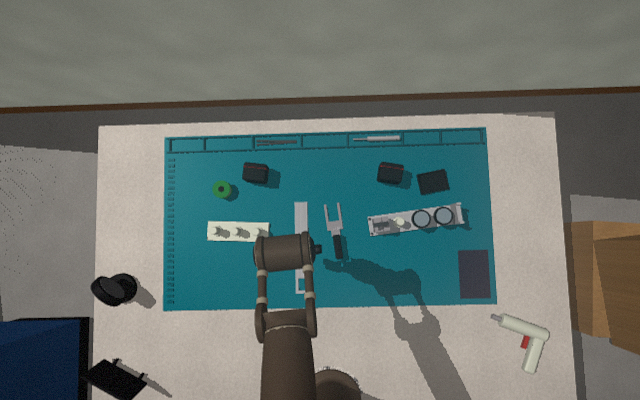

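The top view shows both bezels on nest1 and nest2 at (422,219) and (444,215), the lifter flat at (336,235), and the bar at (301,248) unmoved. I'll regrasp the bar.

Emit:
send_rows --force 120 --series '[{"x":-1.4,"y":-0.5,"z":-35,"ax":0,"ay":0,"az":0,"grip":1},{"x":-1.4,"y":-0.5,"z":-70,"ax":0,"ay":0,"az":0,"grip":1},{"x":-1.4,"y":-0.5,"z":-105,"ax":0,"ay":0,"az":0,"grip":1},{"x":-1.4,"y":-0.5,"z":-135,"ax":0,"ay":0,"az":0,"grip":1},{"x":-1.4,"y":-0.5,"z":-155,"ax":0,"ay":0,"az":0,"grip":1},{"x":-1.4,"y":-0.5,"z":-164,"ax":0,"ay":0,"az":0,"grip":1},{"x":-1.4,"y":-0.5,"z":-164,"ax":0,"ay":0,"az":0,"grip":1},{"x":-1.4,"y":-0.5,"z":-164,"ax":0,"ay":0,"az":0,"grip":-1},{"x":-1.4,"y":-0.5,"z":-164,"ax":0,"ay":0,"az":0,"grip":-1},{"x":-1.4,"y":-0.5,"z":-164,"ax":0,"ay":0,"az":0,"grip":-1},{"x":-1.4,"y":-0.5,"z":-164,"ax":0,"ay":0,"az":0,"grip":-1},{"x":-1.4,"y":-0.5,"z":-164,"ax":0,"ay":0,"az":0,"grip":-1},{"x":-1.4,"y":-0.5,"z":-164,"ax":0,"ay":0,"az":0,"grip":-1},{"x":-1.4,"y":-0.5,"z":-164,"ax":0,"ay":0,"az":0,"grip":-1},{"x":-1.4,"y":-0.5,"z":-164,"ax":0,"ay":0,"az":0,"grip":-1},{"x":-1.4,"y":-0.5,"z":-164,"ax":0,"ay":0,"az":0,"grip":-1}]'

```text
t: 34.2
tcp_pos: [0.5018, 0.0857, 0.089]
ee_rot: [[-1.0, 0.002, 0.001], [0.002, 1.0, 0.0], [-0.001, 0.0, -1.0]]
force: [-1.1, -0.6, 5.6]
grip_width: 0.0127
finger_force: 117.4
```

Emit:
send_rows --force 120 --series '[{"x":0,"y":0,"z":30,"ax":0,"ay":0,"az":0,"grip":-1},{"x":0,"y":0,"z":65,"ax":0,"ay":0,"az":0,"grip":-1},{"x":0,"y":0,"z":100,"ax":0,"ay":0,"az":0,"grip":-1},{"x":0,"y":0,"z":135,"ax":0,"ay":0,"az":-0.12,"grip":-1},{"x":0,"y":0,"z":170,"ax":0,"ay":0,"az":-0.24,"grip":-1},{"x":0,"y":0,"z":205,"ax":0,"ay":0,"az":-0.36,"grip":-1},{"x":0,"y":0,"z":235,"ax":0,"ay":0,"az":-0.48,"grip":-1},{"x":5,"y":-15,"z":245,"ax":0,"ay":0,"az":-0.6,"grip":-1},{"x":12,"y":-45,"z":245,"ax":0,"ay":0,"az":-0.72,"grip":-1},{"x":20,"y":-75,"z":245,"ax":0,"ay":0,"az":-0.84,"grip":-1},{"x":28,"y":-105,"z":245,"ax":0,"ay":0,"az":-0.96,"grip":-1},{"x":36,"y":-135,"z":245,"ax":0,"ay":0,"az":-1.08,"grip":-1},{"x":44,"y":-165,"z":245,"ax":0,"ay":0,"az":-1.2,"grip":-1},{"x":52,"y":-195,"z":245,"ax":0,"ay":0,"az":-1.32,"grip":-1},{"x":60,"y":-225,"z":245,"ax":0,"ay":0,"az":-1.445,"grip":-1},{"x":68,"y":-255,"z":245,"ax":0,"ay":0,"az":-1.445,"grip":-1},{"x":74,"y":-285,"z":245,"ax":0,"ay":0,"az":-1.445,"grip":-1},{"x":78,"y":-310,"z":245,"ax":0,"ay":0,"az":-1.445,"grip":-1},{"x":78,"y":-321,"z":245,"ax":0,"ay":0,"az":-1.445,"grip":-1},{"x":78,"y":-321,"z":245,"ax":0,"ay":0,"az":-1.445,"grip":-1}]'

```text
t: 35.87
tcp_pos: [0.5784, -0.2376, 0.3317]
ee_rot: [[-0.121, 0.993, -0.002], [0.993, 0.121, 0.0], [0.0, -0.002, -1.0]]
force: [1.0, 0.5, -1.9]
grip_width: 0.0125
finger_force: 117.2
```

Emit:
send_rows --force 120 --series '[{"x":0,"y":0,"z":0,"ax":-0.113,"ay":-0.014,"az":0,"grip":-1},{"x":0,"y":0,"z":0,"ax":-0.225,"ay":-0.028,"az":0,"grip":-1},{"x":0,"y":0,"z":0,"ax":-0.338,"ay":-0.042,"az":0,"grip":-1},{"x":0,"y":0,"z":0,"ax":-0.45,"ay":-0.056,"az":0,"grip":-1},{"x":0,"y":0,"z":-30,"ax":-0.45,"ay":-0.056,"az":0,"grip":-1},{"x":0,"y":0,"z":-60,"ax":-0.45,"ay":-0.056,"az":0,"grip":-1},{"x":0,"y":0,"z":-70,"ax":-0.45,"ay":-0.056,"az":0,"grip":-1},{"x":0,"y":0,"z":-70,"ax":-0.45,"ay":-0.056,"az":0,"grip":-1},{"x":0,"y":0,"z":-70,"ax":-0.45,"ay":-0.056,"az":0,"grip":-1}]'

```text
t: 36.62
tcp_pos: [0.5787, -0.2346, 0.2624]
ee_rot: [[-0.113, 0.992, 0.053], [0.892, 0.124, -0.434], [-0.437, -0.002, -0.899]]
force: [0.5, -1.1, -1.9]
grip_width: 0.0125
finger_force: 117.3
```

```bash
python3 - <<'E'
from h import *
f=cam('wrist'); cv2.imwrite('pics/w7.png',f['image']); np.savez('w7.npz',**f); s=r.observe(); print(s['tcp_pos'],s['ee_rot'].round(3).tolist())
W=cloud(f); x,y,z=W[...,0],W[...,1],W[...,2]
R=(x>.5)&(x<.65)&(y<-.12)&(y>-.25)
rect(W,R&(z>.083)&(z<.093),'head')
# bar in tool frame
P=(W-s['tcp_pos'])@s['ee_rot']; m=(abs(P[...,2]-.079)<.003)&(P[...,0]>.03)&(P[...,0]<.17)&(abs(P[...,1])<.035)
p=P[m]; print('bar end x, y-range',np.percentile(p[:,0],[99.5,100]),np.percentile(p[:,1],[.5,99.5]),np.median(p[:,2]))
d=s['ee_rot']; tip=s['tcp_pos']+d@np.array([.144,0,.084]); print('L world',tip)
E
```

```text
[ 0.57979726 -0.23525565  0.26414036] [[-0.111, 0.992, 0.056], [0.892, 0.124, -0.435], [-0.439, 0.001, -0.899]]
head 312 c [ 0.5734 -0.1894] size [0.0135 0.0058] axis 8.41 z 0.0886 mean [ 0.5735 -0.1894]
bar end x, y-range [0.10724288 0.1079955 ] [-0.02233058  0.02118264] 0.08134062780175973
L world [ 0.56849615 -0.14340357  0.12547717]
```

View pics/w7.png

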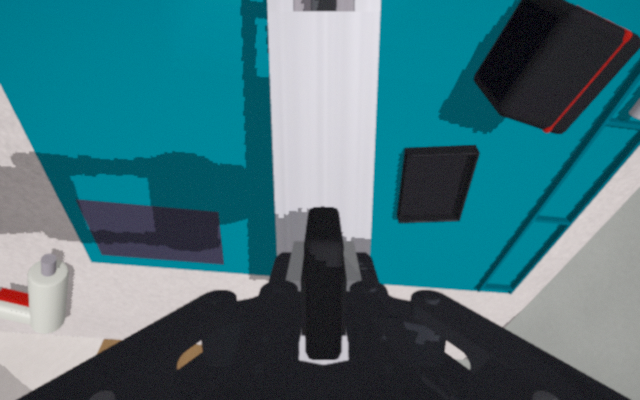

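The bar sits straight in the gripper; the grip is at (323,280) and the eye edge at the top (323,10). I'll now run the unlocking path in reverse: down, then hook in.

Emit:
send_rows --force 120 --series '[{"x":0,"y":0,"z":-15,"ax":0,"ay":0,"az":0,"grip":-1},{"x":0,"y":0,"z":-30,"ax":0,"ay":0,"az":0,"grip":-1},{"x":0,"y":0,"z":-42,"ax":0,"ay":0,"az":0,"grip":-1},{"x":0,"y":0,"z":-50,"ax":0,"ay":0,"az":0,"grip":-1},{"x":0,"y":0,"z":-50,"ax":0,"ay":0,"az":0,"grip":-1},{"x":0,"y":0,"z":-50,"ax":0,"ay":0,"az":0,"grip":-1}]'

```text
t: 37.17
tcp_pos: [0.5786, -0.2354, 0.2117]
ee_rot: [[-0.112, 0.992, 0.052], [0.892, 0.123, -0.434], [-0.437, -0.002, -0.899]]
force: [0.7, -0.3, -2.4]
grip_width: 0.0126
finger_force: 117.3
```

Emit:
send_rows --force 120 --series '[{"x":0.7,"y":-5,"z":0,"ax":0,"ay":0,"az":0,"grip":-1},{"x":1.3,"y":-10,"z":0,"ax":0,"ay":0,"az":0,"grip":-1},{"x":1.9,"y":-15,"z":0,"ax":0,"ay":0,"az":0,"grip":-1},{"x":2.5,"y":-20,"z":0,"ax":0,"ay":0,"az":0,"grip":-1},{"x":2.8,"y":-22.5,"z":0,"ax":0,"ay":0,"az":0,"grip":-1},{"x":2.8,"y":-22.5,"z":0,"ax":0,"ay":0,"az":0,"grip":-1},{"x":2.8,"y":-22.5,"z":0,"ax":0,"ay":0,"az":0,"grip":-1}]'

```text
t: 37.75
tcp_pos: [0.5818, -0.2582, 0.213]
ee_rot: [[-0.11, 0.992, 0.054], [0.892, 0.123, -0.435], [-0.438, 0.0, -0.899]]
force: [-0.4, 0.6, -2.2]
grip_width: 0.0127
finger_force: 117.3
```

Emit:
send_rows --force 120 --series '[{"x":1,"y":-7.7,"z":-5.5,"ax":0.056,"ay":0.007,"az":0,"grip":-1},{"x":1.9,"y":-15,"z":-11.3,"ax":0.113,"ay":0.014,"az":0,"grip":-1},{"x":1.9,"y":-15,"z":-11.3,"ax":0.113,"ay":0.014,"az":0,"grip":-1},{"x":2.8,"y":-22,"z":-17.7,"ax":0.169,"ay":0.021,"az":0,"grip":-1},{"x":3.6,"y":-28.7,"z":-24.3,"ax":0.225,"ay":0.028,"az":0,"grip":-1},{"x":3.6,"y":-28.7,"z":-24.3,"ax":0.225,"ay":0.028,"az":0,"grip":-1},{"x":3.6,"y":-28.7,"z":-24.3,"ax":0.225,"ay":0.028,"az":0,"grip":-1}]'

```text
t: 38.33
tcp_pos: [0.5851, -0.2869, 0.1883]
ee_rot: [[-0.119, 0.993, 0.027], [0.967, 0.122, -0.225], [-0.226, -0.001, -0.974]]
force: [-0.3, 1.3, -2.9]
grip_width: 0.0127
finger_force: 117.2
```

Emit:
send_rows --force 120 --series '[{"x":0.8,"y":-6.2,"z":-7.2,"ax":0.056,"ay":0.007,"az":0,"grip":-1},{"x":1.5,"y":-12.1,"z":-14.4,"ax":0.113,"ay":0.014,"az":0,"grip":-1},{"x":1.5,"y":-12.1,"z":-14.4,"ax":0.113,"ay":0.014,"az":0,"grip":-1},{"x":2.2,"y":-17.5,"z":-22.2,"ax":0.169,"ay":0.021,"az":0,"grip":-1},{"x":2.8,"y":-22.5,"z":-30,"ax":0.225,"ay":0.028,"az":0,"grip":-1},{"x":2.8,"y":-22.5,"z":-30,"ax":0.225,"ay":0.028,"az":0,"grip":-1},{"x":2.8,"y":-22.5,"z":-30,"ax":0.225,"ay":0.028,"az":0,"grip":-1}]'

```text
t: 38.92
tcp_pos: [0.5879, -0.3087, 0.1583]
ee_rot: [[-0.123, 0.992, -0.002], [0.992, 0.123, -0.002], [-0.002, -0.002, -1.0]]
force: [0.9, 0.5, -2.1]
grip_width: 0.0125
finger_force: 117.2
```

Emit:
send_rows --force 120 --series '[{"x":-0.6,"y":5,"z":0,"ax":0,"ay":0,"az":0,"grip":-1},{"x":-1.2,"y":10,"z":0,"ax":0,"ay":0,"az":0,"grip":-1},{"x":-1.8,"y":14,"z":0,"ax":0,"ay":0,"az":0,"grip":-1},{"x":-1.8,"y":14,"z":0,"ax":0,"ay":0,"az":0,"grip":-1},{"x":-1.8,"y":14,"z":-1.2,"ax":0,"ay":0,"az":0,"grip":-1},{"x":-1.8,"y":14,"z":-2.5,"ax":0,"ay":0,"az":0,"grip":-1},{"x":-1.8,"y":14,"z":-2.5,"ax":0,"ay":0,"az":0,"grip":-1},{"x":-1.8,"y":14,"z":-2.5,"ax":0,"ay":0,"az":0,"grip":-1}]'

```text
t: 39.58
tcp_pos: [0.5869, -0.2949, 0.157]
ee_rot: [[-0.124, 0.992, 0.001], [0.992, 0.124, 0.0], [0.0, 0.001, -1.0]]
force: [-0.3, 4.9, 4.3]
grip_width: 0.0125
finger_force: 118.2
```

```bash
python3 - <<'E'
from h import *
f=cam('side'); W=cloud(f); x,y,z=W[...,0],W[...,1],W[...,2]
cv2.imwrite('pics/s8.png',cv2.resize(f['image'][230:390,260:380],(450,600)))
R=(x>.5)&(x<.66)&(y<-.1)&(y>-.47)
for yy in np.arange(-.46,-.13,.02):
    s=R&(abs(y-yy)<.008)&(z>.06)&(z<.085); 
    if s.sum()>5: print(round(yy,2),s.sum(),np.median(z[s]).round(4),x[s].min().round(4),x[s].max().round(4))
rect(W,R&(z>.084)&(z<.095)&(y>-.23),'head'); rect(W,R&(z>.07)&(z<.082),'bar')
E
```

```text
-0.44 206 0.0757 0.5683 0.6358
-0.42 161 0.0764 0.5809 0.6346
-0.4 164 0.0754 0.5674 0.622
-0.38 182 0.0752 0.566 0.6239
-0.36 141 0.0759 0.5708 0.6191
-0.34 135 0.0762 0.5678 0.6169
-0.32 139 0.0752 0.5572 0.6167
-0.3 67 0.0743 0.5582 0.6159
-0.2 20 0.0732 0.5511 0.5585
-0.18 19 0.0757 0.5515 0.5608
head few 0
bar 1346 c [ 0.5909 -0.3115] size [0.0665 0.2808] axis 95.01 z 0.0759 mean [ 0.5961 -0.3762]
```

View pics/s8.png

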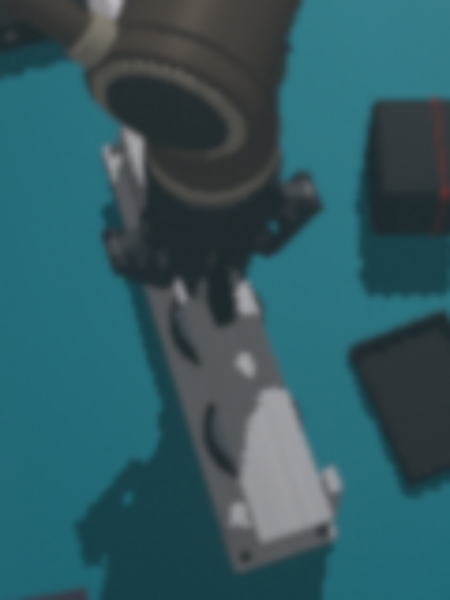

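The bar lies level across both bezels with its tail in the saddle, top at 0.076 m. I'll release it and back away.

Emit:
send_rows --force 20 --series '[{"x":0,"y":0,"z":0,"ax":0,"ay":0,"az":0,"grip":1},{"x":0,"y":0,"z":0,"ax":0,"ay":0,"az":0,"grip":1},{"x":0,"y":0,"z":0,"ax":0,"ay":0,"az":0,"grip":1},{"x":0,"y":0,"z":0,"ax":0,"ay":0,"az":0,"grip":1},{"x":0,"y":0,"z":0,"ax":0,"ay":0,"az":0,"grip":1},{"x":0,"y":0,"z":0,"ax":0,"ay":0,"az":0,"grip":1},{"x":0,"y":0,"z":20,"ax":0,"ay":0,"az":0,"grip":1},{"x":0,"y":0,"z":50,"ax":0,"ay":0,"az":0,"grip":1},{"x":0,"y":0,"z":85,"ax":0,"ay":0,"az":0,"grip":1},{"x":-20,"y":35,"z":115,"ax":0,"ay":0,"az":0,"grip":1},{"x":-40,"y":70,"z":150,"ax":0,"ay":0,"az":0,"grip":1},{"x":-50,"y":105,"z":170,"ax":0,"ay":0,"az":0,"grip":1},{"x":-50,"y":140,"z":170,"ax":0,"ay":0,"az":0,"grip":1},{"x":-50,"y":175,"z":170,"ax":0,"ay":0,"az":0,"grip":1},{"x":-50,"y":192,"z":170,"ax":0,"ay":0,"az":0,"grip":1},{"x":-50,"y":192,"z":170,"ax":0,"ay":0,"az":0,"grip":1},{"x":-50,"y":192,"z":170,"ax":0,"ay":0,"az":0,"grip":1}]'

```text
t: 41.05
tcp_pos: [0.5365, -0.1022, 0.3264]
ee_rot: [[-0.126, 0.992, 0.001], [0.992, 0.126, -0.001], [-0.001, 0.001, -1.0]]
force: [-0.4, -0.2, 0.2]
grip_width: 0.0852
finger_force: 0.0
```

```bash
python3 - <<'E'
from h import *
u=np.array([-np.sin(np.radians(7)),np.cos(np.radians(7))]);v=np.array([u[1],-u[0]])
for n in ('wrist','top','side'):
    f=cam(n); W=cloud(f); x,y,z=W[...,0],W[...,1],W[...,2]
    cv2.imwrite('pics/%s9.png'%n,f['image'])
    R=(x>.5)&(x<.66)&(y<-.1)&(y>-.47)
    rect(W,R&(z>.084)&(z<.095)&(y>-.23),n+' head'); rect(W,R&(z>.072)&(z<.081),'bar'); rect(W,R&(z>.112)&(z<.123)&(y<-.25),'grip')
    m=R&(z>.073)&(z<.08); print('bar u max',(W[m][:,:2]@u).max(),'v range',np.percentile(W[m][:,:2]@v,[1,99]))
    R=(x>.38)&(x<.7)&(y>-.12)&(y<.04); rect(W,R&(z>.03)&(z<.045),'handle')
    for yy in (-.43,-.40,-.36,-.34,-.25,-.23):
        s=m&(abs(y-yy)<.008); print(yy,s.sum(),np.median(z[s]).round(4) if s.sum() else 0,end=' ')
    print()
E
```

```text
wrist head 683 c [ 0.572  -0.1758] size [0.0142 0.0486] axis 96.86 z 0.0885 mean [ 0.5717 -0.1745]
bar 4668 c [ 0.5788 -0.2274] size [0.0456 0.1695] axis 97.16 z 0.0765 mean [ 0.5786 -0.2228]
grip 42 c [ 0.5845 -0.2719] size [0.0129 0.0035] axis 17.05 z 0.1138 mean [ 0.5839 -0.2717]
bar u max -0.21149343754801564 v range [0.52567026 0.56913534]
handle 2009 c [ 0.5035 -0.0372] size [0.0797 0.024 ] axis 6.7 z 0.0393 mean [ 0.5035 -0.0372]
-0.43 0 0 -0.4 0 0 -0.36 0 0 -0.34 0 0 -0.25 541 0.0767 -0.23 568 0.0765 
top head few 0
bar 751 c [ 0.5832 -0.3285] size [0.0652 0.2462] axis 99.49 z 0.0768 mean [ 0.5926 -0.3517]
grip 69 c [ 0.5845 -0.2955] size [0.0138 0.0491] axis 97.82 z 0.1184 mean [ 0.5846 -0.2959]
bar u max -0.27289053766334553 v range [0.52240554 0.56617958]
handle 159 c [ 0.4999 -0.0371] size [0.0796 0.0239] axis 6.48 z 0.0398 mean [ 0.5017 -0.0363]
-0.43 60 0.0761 -0.4 57 0.0763 -0.36 54 0.0768 -0.34 52 0.0768 -0.25 22 0.0766 -0.23 22 0.0761 
side head 104 c [ 0.5724 -0.1765] size [0.0147 0.0492] axis 97.2 z 0.0881 mean [ 0.5723 -0.1778]
bar 2008 c [ 0.5876 -0.2975] size [0.0665 0.3094] axis 95.94 z 0.076 mean [ 0.5906 -0.323 ]
grip 136 c [ 0.588  -0.2981] size [0.0145 0.0519] axis 95.85 z 0.1171 mean [ 0.5879 -0.2995]
bar u max -0.2119354947214739 v range [0.52560001 0.56954338]
handle 235 c [ 0.5037 -0.0398] size [0.0785 0.0281] axis 3.43 z 0.0376 mean [ 0.5047 -0.0423]
-0.43 148 0.0759 -0.4 127 0.0758 -0.36 132 0.0763 -0.34 120 0.0759 -0.25 100 0.0766 -0.23 104 0.0761
```

View pics/wrist9.png

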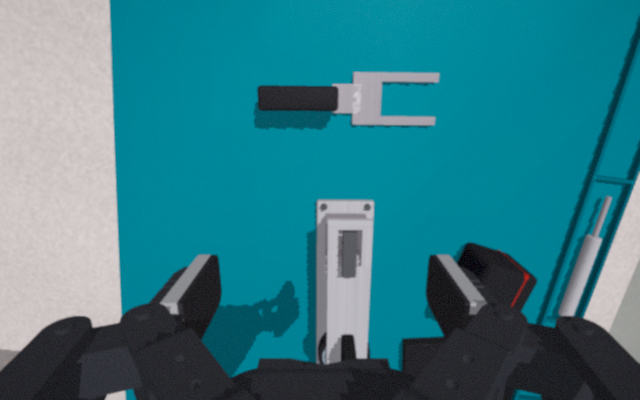

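The wrist view shows the stud head (350,253) above the eye. The eye is centred within about 3 mm, the bar is level, and the lifter lies flat at (350,97). Handing the job in.

```bash
python3 -c "
from rig import finish_job; print(finish_job())"
```

```text
the job is handed in; nothing more can be done
None
```

I handed the job in at about 41 s on the robot's clock (no verdict came back): both bezels present (the third stand post was empty) sit on nest1 and nest2, the keeper bar is locked level under the stud's head, the lifter lies flat on the mat, and the arm is clear.

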